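Stand the little washboard up to drain

TASK

The small wooden washboard lies flat on the steel rack shelf, too wide to grip as it lies. Slide it to the front of the shelf until its plain end clearly overhangs the front edge, pinch it by that end and lift it off. Stand it in the slot of the white drip stand, ridged end down, fully home in the slot with no part past the stand's ends, let go of it, and leave the bleach bottle, the jar and the scrub brush where they are.

Things in the scene. Friction and masses are not known exactly. Their poses are not given: they have to be found in the camera images.
- board_mid (a point): centre of the loose washboard, a light wooden plate 130 mm long (its x), 100 mm wide (its y) and 7 mm thick (its z, up at the start), 70 to 120 g. Low cross ridges cover its upper face from 18 mm on the head side of the centre to its foot end (+x); the other 47 mm at the -x end is plain: the head. It starts flat on the shelf, head towards the shelf's front edge, turned up to 0.2 rad from square.
- board_head (a point): middle of the washboard's plain end (head edge), half-way up its thickness, 65 mm from board_mid towards -x of the board; same axes as board_mid
- shelf_edge (a point): middle of the front edge of the steel shelf, at the level of its flat top. The fixed shelf is 400 mm long (its y) and its top runs 250 mm back from this edge (its +x, away from the robot), 130 mm above the work surface and 12 mm thick, with nothing along the front edge but free air below and in front; legs 18 mm thick stand 20 mm in from the corners. Rails 34 mm high run along its two short ends only.
- slot (a point): centre of the slot floor of the fixed white drip stand, 12 mm above the work surface. The slot runs along y of this frame, 150 mm long with both ends open, x points across it, z up. It is 11 mm wide and straight up to 28 mm above this point, then its mouth widens by 45 degree chamfers to 27 mm wide at 36 mm above this point, which is the top of the stand. Base 90 mm by 150 mm.
- bleach_mid (a point): middle of the yellow bleach bottle, 72 mm diameter, 200 mm high, standing loose on one end of the shelf (bystander)
- jar_mid (a point): middle of the empty open glass jar, 70 mm diameter, 100 mm high, standing loose on the other end of the shelf (bystander)
- brush_mid (a point): middle of the bamboo scrub brush, 50 by 150 mm and 34 mm high, lying bristles down on the work surface on the robot side of the drip stand, 120 to 160 mm from the slot (bystander)
Things that resemble listed ones, but are neither listed nor needed, are in the scene too. What is meant by the part that bears board_mid is not black or pink, and is the larger of those in its own colour.

How it is judged:
On the way, in this order (a step that is already met when the one before it is completed fails the run):
1. the washboard lies flat with its plain end at least 25 mm out over the shelf's front edge (x of board_head in the frame of shelf_edge below -0.025 m and angle between the z axis of board_mid and the z axis of shelf_edge, either way round below 0.15 rad and z of board_mid in the frame of shelf_edge between -0.005 and 0.01 m), for 0.2 s.
2. the washboard is held by the fingers clear of the shelf, its middle above the level of the shelf top (z of board_mid in the frame of shelf_edge above 0 m and contact force between board and the fingers above 1 N and contact force between board and shelf below 0.1 N), for 0.2 s.
At the end, for the whole second after the job is handed in: The released washboard rests in the slot, plain end up (its edge over 115 mm above the slot floor), within 0.2 rad of upright, centre 56 to 71.5 mm above the slot floor, within 15 mm of the centre across the slot and 27 mm along it (z of board_mid in the frame of slot between 0.056 and 0.0715 m and x of board_mid in the frame of slot between -0.015 and 0.015 m and y of board_mid in the frame of slot between -0.027 and 0.027 m and z of board_head in the frame of slot above 0.115 m and angle between the x axis of board_mid and the z axis of slot, either way round below 0.2 rad and linear speed of board below 0.02 m/s); the robot touches nothing.
It fails at once if the bleach bottle is shifted more than 30 mm (distance of bleach_mid from where it was at the start of the episode above 0.03 m).
It fails at once if the jar is shifted more than 30 mm (distance of jar_mid from where it was at the start of the episode above 0.03 m).
It fails at once if the brush is shifted more than 30 mm (distance of brush_mid from where it was at the start of the episode above 0.03 m).
It also fails if it takes over 72 s, if anything falls off the work surface, if the arm or the gripper's body presses on something with over 40 N, if the wrist force passes 120 N, or if a joint passes its speed limit or range.

ROBOT

A 7-joint arm with a two-finger parallel gripper is mounted at the origin on the work surface. World frame = base frame: x ahead of the robot, y to its left, z up, the work surface at z = 0. Lengths are in m, angles in rad, forces in N, time in s.
With the tool pointing down it reaches from about 0.4 to 0.85 m from the base axis. Payload 4.5 kg.
Tool frame: the origin (TCP) lies between the finger pads; the fingertips stand 19 mm ahead of it and the grasp point (between the pads) is the TCP (r.tips_ahead is the distance from the TCP to the fingertips, in m); z points along the fingers, y is the line along which they close (so a half turn about z gives the same grasp; the last joint's range is limited). The gripper opens to 88 mm and grips with 3 to 60 N. Pads are 18 mm wide; open, the fingers measure 123 mm over their backs; the gripper's body (75 mm by 187 mm) begins 45 mm behind the grasp point.
Start: joints at [1.15, 0.689, -0.195, 1.565, 0.157, 0.902, -0.215], TCP at [0.275, -0.561, 0.258] pointing down, gripper open.
Joint ranges: [-3.01, 3.01], [-0.46, 2.08], [-1.47, 1.51], [0.13, 2.56], [-1, 4.14], [0.04, 2.09], [-2.66, 2.66]. Speed limits (rad/s): [2.57, 2.57, 3.14, 3.14, 3.14, 3.14, 3.14].

INTERFACE

Orientations are given as a unit quaternion [x, y, z, w].
In Python, from plant import r, cams, models gives the robot as it stands. The module is installed in compiled form; this text tells all that it offers.
- The arm moves only by the tool jog_arm, never from a script. Its arguments are lists of equal length, an entry for each row: "turn": the turn, a rotation vector about the tool's x, y, z in rad, a list of three; "translation": the shift along the tool's x, y, z in m, a list of three; "grip": the closure, from 0 (fully open) to 1 (shut). In form: {"turn": [[ax, ay, az], ...], "translation": [[tx, ty, tz], ...], "grip": [grip, ...]}. A call has 1 to 20 rows; each row is the pose to reach, as a shift and turn from the pose commanded when the call began, along the tool's axes at that moment; what a row does not reach only later rows make up. A row lasts 1/8 s, in which the tool goes at most 62.5 mm and 10.7 degrees, less where a joint would pass 70% of its speed; a pose out of reach is approached as far as the arm can. A call with a gripper value outside its range is refused whole. The fingers move at their own pace and stop on an object; "force" is the grip in N (left out, the last holds). Time passes only in rows, so rows that repeat a pose let the fingers close. It gives the time, the measured TCP pose, the force, the opening and the grip force at its end, in the units of the state.
- r.get_state(): the state, without advancing time (a new reading comes with each control period).
- cams.snapshot(name): name is "scene" or "top" or "wrist"; returns the picture (400x640x3 uint8, red, green, blue); there is no depth.
- cams.camera_params(name): a dict with "fx", "fy", "cx", "cy" (pixels), "eye" and "orientation" of the camera in the world. Camera axes: x right, y up, looking along -z (the intrinsics and any distortion apply to the point x, -y, -z); pixel columns grow to the right and rows downward; lengths in m; the calibration is good to about 2 mm. A picture is of the moment at which its call begins: read the wrist's pose just before it. camera_params takes no time and is no camera call; for the wrist camera it gives the pose at the moment of the call.
- r.finish_job(): hands the job in; it is judged then, once.
Trained networks look in the newest picture that a camera, given by its name, has taken for a name from the list of things; names that differ only in an ending like _2 or _b are one class to them, and where a whole thing is asked for, a point or a joint stands for the part that bears it (a point fixed in the world has none). Each returns a list of dicts, best first, with "p" (0 to 1); they miss things now and then, are a little off and sometimes report something else, mostly with a low value. They report only what shows in the picture. A call takes as long as a camera call. They do not tell look-alikes from the thing itself.
- models.find_in(camera, name): "position" ([x, y, z] in m, in world coordinates, good to about 4 mm: the middle of the surface that is visible of it).
- models.masks_of(camera, name): "pixels" (400x640 bool, what is visible of it).
- models.place_of(camera, name): "position" ([x, y, z] in m, in world coordinates, good to about 4 mm: a listed point, or the origin of a listed thing).
The state is a dict: "clock": time; "q": joint angles; "qd": joint speeds; "joint_torque": joint torques, N m; "tool_pos": TCP position; "eef_rot": TCP orientation; "contact_force": force on the tool from outside, world axes, zero at the start; "moment": the same for the moment, N m; "opening": opening from 0.0 (shut) to 1.0 (fully open); "finger_force": force on a finger pad.
Only numpy, scipy, OpenCV 4.12 (cv2) and the standard library are available. Lean on these libraries where they do the work, as an engineer would, in place of code of your own. Each camera call takes 0.05 s, during which the arm holds its last target. There are 200 camera calls.

## Working session

There is one attempt and no reset: what is moved stays moved. The work goes in short steps, Python scripts to look and compute and a tool call to move; the robot and the scene stay as the last step left them, time stands still between calls to the robot, and variables do not carry over. Pictures are saved under pics/ and viewed, at most 13 in all, crops included, and the job is handed in when it is done.

Besides the shell and the picture viewer there is one more tool, called after ">>>" by a JSON object that holds its "fn" and its "kwargs", one argument or row to a line. jog_arm: Moves the arm, as the interface text tells. Its arguments: {"type":"object","properties":{"turn":{"type":"array"},"translation":{"type":"array"},"grip":{"type":"array"},"force":{"type":"number"}},"required":["turn","translation","grip"]}

```bash
mkdir -p pics; python3 - <<'E'
from plant import r,cams,models
import cv2,numpy as np
s=r.get_state();print(s)
for c in ("scene","top"):
    im=cams.snapshot(c);cv2.imwrite(f"pics/{c}0.png",im[:,:,::-1]);p=cams.camera_params(c);print(c,p)
    for n in ("board_mid","board_head","shelf_edge","slot","bleach_mid","jar_mid","brush_mid"):
        for d in models.place_of(c,n):print(n,np.round(d["position"],3),round(d["p"],2))
    for d in models.masks_of(c,"board_mid"):
        m=d["pixels"];y,x=np.nonzero(m);print("mask",m.sum(),x.mean(),y.mean(),im[m].mean(0),d["p"])
E
```

```text
{'clock': 0.0, 'q': array([ 1.14978903,  0.69001285, -0.19449503,  1.56636076,  0.15731932,
        0.90247955, -0.2151361 ]), 'qd': array([ 0.00138024,  0.0007181 , -0.00111851, -0.00172458, -0.00040276,
        0.00083825,  0.00040568]), 'joint_torque': array([ 7.39583338e-04, -5.27564228e+01, -1.26647919e+00, -1.53427756e+01,
       -5.25984087e-02,  6.71401926e-03,  1.61632479e-04]), 'tool_pos': array([ 0.27423527, -0.56095035,  0.25688705]), 'eef_rot': array([ 9.74249219e-01,  2.25471921e-01, -2.86624801e-04, -8.88874205e-04]), 'contact_force': array([0.8716988 , 0.10463782, 0.13820904]), 'moment': array([0.00428443, 0.00781761, 0.00037188]), 'finger_force': 0.0, 'opening': 1.0030530353861735}
scene {'fx': 402.30745887115995, 'fy': 402.30745887115995, 'cx': 314.3234986066847, 'cy': 203.2336197079794, 'eye': array([0.86667895, 0.52774114, 0.85178008]), 'orientation': array([0.08726727, 0.34261986, 0.90163779, 0.24908906])}
board_mid [ 0.396 -0.102  0.005] 0.77
board_mid [0.383 0.058 0.   ] 0.71
board_mid [ 0.608 -0.158  0.132] 0.61
board_mid [ 0.414 -0.369  0.003] 0.57
board_head
[... 1054 characters left out ...]
-0.368  0.006] 0.93
board_mid [ 0.399 -0.102  0.005] 0.89
board_mid [0.378 0.055 0.004] 0.66
board_head [ 0.435 -0.134 -0.001] 0.84
board_head [ 0.546 -0.164  0.134] 0.8
board_head [ 0.349 -0.375  0.003] 0.73
board_head [0.41  0.084 0.002] 0.64
shelf_edge [ 0.52  -0.187  0.13 ] 0.84
slot [0.656 0.182 0.009] 0.86
bleach_mid [ 0.688 -0.32   0.232] 0.61
jar_mid [ 0.686 -0.032  0.18 ] 0.61
brush_mid [0.523 0.219 0.017] 0.86
mask 1603 451.0286961946351 250.621958827199 [135.51278852  75.69868996 100.92326887] 0.96
mask 828 358.68599033816423 254.81280193236714 [104.99637681  83.13888889  57.6557971 ] 0.63
mask 1906 383.4102833158447 174.13168940188876 [100.45120672  79.48740818  56.11017838] 0.57
```

View pics/top0.png

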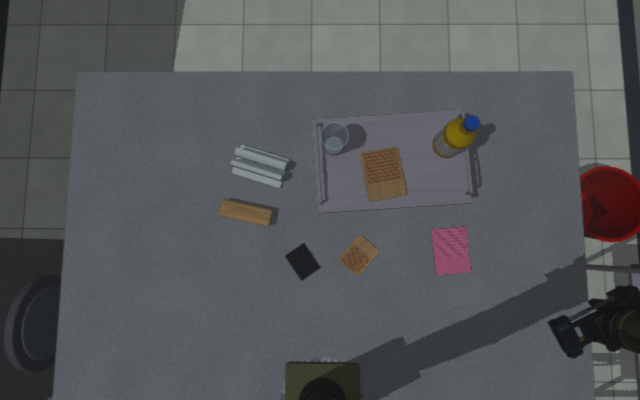

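View pics/scene0.png

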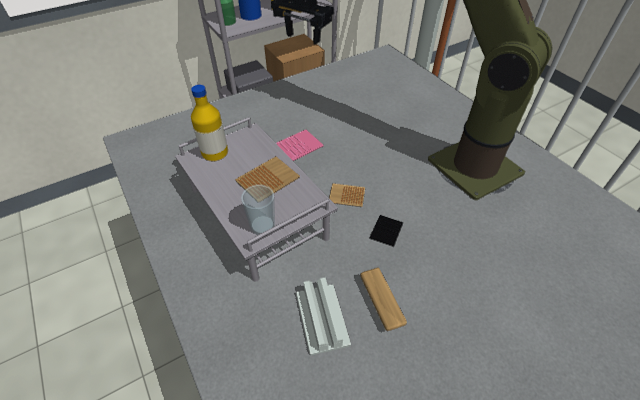

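The top view shows the target board (tan, larger) on the shelf at px (384,174), jar at (334,137), bottle at (458,137), stand at (261,166) and brush at (245,212). The small tan, pink and black plates on the table are look-alikes. Next I measure the angles accurately.

```bash
cat > h.py <<'E'
import numpy as np,cv2
from scipy.spatial.transform import Rotation as R
from plant import r,cams,models
def unproj(c,uv,z,p=None):
    p=p or cams.camera_params(c); uv=np.atleast_2d(uv).astype(float)
    d=np.c_[(uv[:,0]-p["cx"])/p["fx"],-(uv[:,1]-p["cy"])/p["fy"],-np.ones(len(uv))]
    d=R.from_quat(p["orientation"]).apply(d); e=np.array(p["eye"])
    return e+d*((z-e[2])/d[:,2])[:,None]
def rect(c,m,z):
    P=unproj(c,np.argwhere(m)[:,::-1],z)[:,:2]
    return cv2.minAreaRect((P*1000).astype(np.float32))
def board(c="top",z=.137,near=None):
    im=cams.snapshot(c)
    for d in models.masks_of(c,"board_mid"):
        print(np.round(unproj(c,np.argwhere(d["pixels"])[:,::-1].mean(0),z),3),rect(c,d["pixels"],z),round(d["p"],2))
    return im
def st():
    s=r.get_state(); Q=R.from_quat(s["eef_rot"]).as_matrix()
    print("t",s["clock"],"q",np.round(s["q"],3),"p",np.round(s["tool_pos"],4),"F",np.round(s["contact_force"],1),"open",round(s["opening"],3),"ff",round(s["finger_force"],1));print(np.round(Q,3))
    open("log.txt","a").write(repr((s["q"].tolist(),s["tool_pos"].tolist(),s["eef_rot"].tolist()))+"\n"); return s,Q
E
python3 - <<'E'
from h import *
st(); im=board()
cv2.imwrite("pics/crop.png",cv2.resize(im[100:225,215:495,::-1],None,fx=2.8,fy=2.8,interpolation=cv2.INTER_CUBIC))
# white stand
g=im.astype(int);reg=np.zeros(im.shape[:2],bool);reg[140:195,220:300]=1
m=reg&(g.min(2)>130);print(m.sum(),rect("top",m,.048))
print(unproj("top",[(318,212),(470,204)],.13))
E
```

```text
t 0.9 q [ 1.15   0.689 -0.195  1.565  0.157  0.903 -0.215] p [ 0.2746 -0.5615  0.2578] F [-0.2 -0.2  0.2] open 0.997 ff 0.0
[[ 0.898  0.439  0.   ]
 [ 0.439 -0.898 -0.   ]
 [-0.     0.    -1.   ]]
[[0.383 0.05  0.137]] ((383.41229248046875, 49.35531997680664), (75.83208465576172, 59.170555114746094), 34.58041763305664) 0.97
[[ 0.609 -0.157  0.137]] ((608.9790649414062, -157.32830810546875), (130.79336547851562, 99.45710754394531), 11.215717315673828) 0.77
[[ 0.4   -0.093  0.137]] ((399.5439758300781, -93.60417938232422), (68.53641510009766, 88.22392272949219), 48.637367248535156) 0.69
[[ 0.412 -0.325  0.137]] ((412.4790344238281, -324.839599609375), (117.86994171142578, 90.35163879394531), 5.220278263092041) 0.55
327 ((647.5343627929688, 181.777099609375), (144.12118530273438, 77.57200622558594), 71.64459228515625)
[[ 0.51013639  0.01198027  0.13      ]
 [ 0.53217583 -0.37980256  0.13      ]]
```

View pics/crop.png

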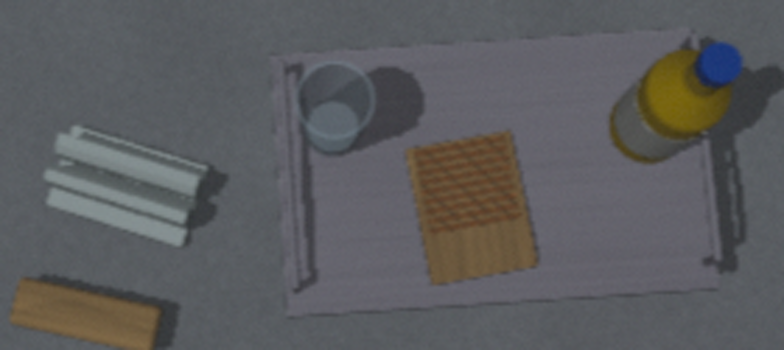

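>>> {"fn": "jog_arm", "kwargs": {
  "turn": [
    [0,0,-0.15],
    [0,0,-0.3],
    [0,0,-0.45],
    [0,0,-0.6],
    [0,0,-0.75],
    [0,0,-0.9],
    [0,0,-1.05],
    [0,0,-1.2],
    [0,0,-1.257],
    [0,0,-1.257],
    [0,0,-1.257],
    [0,0,-1.257],
    [0,0,-1.257],
    [0,0,-1.257]
  ],
  "translation": [
    [0.04,-0.03,0],
    [0.08,-0.062,0],
    [0.12,-0.093,0],
    [0.16,-0.125,0],
    [0.2,-0.156,0],
    [0.24,-0.187,0],
    [0.28,-0.218,0],
    [0.317,-0.247,0],
    [0.36,-0.238,0.01],
    [0.4,-0.23,0.02],
    [0.45,-0.22,0.03],
    [0.492,-0.212,0.038],
    [0.492,-0.212,0.038],
    [0.492,-0.212,0.038]
  ],
  "grip": [1,1,1,1,1,1,1,1,1,1,1,1,1,1]
}}

```text
clock: 2.75
tool_pos: [0.6226, -0.1554, 0.2195]
eef_rot: [0.656, 0.755, -0.001, -0.0]
contact_force: [-0.7, -1.3, 0.5]
opening: 0.004
finger_force: 0.0
```

```bash
python3 - <<'E'
from h import *
st()
E
```

```text
t 2.75 q [ 0.427  0.788 -0.483  1.54   0.427  0.922 -0.055] p [ 0.6226 -0.1554  0.2195] F [-0.7 -1.3  0.5] open 0.004 ff 0.0
[[-0.14   0.99  -0.001]
 [ 0.99   0.14  -0.001]
 [-0.    -0.002 -1.   ]]
```

>>> {"fn": "jog_arm", "kwargs": {
  "turn": [
    [0,0,0],
    [0,0,0],
    [0,0,0],
    [0,0,0]
  ],
  "translation": [
    [0,0,0.03],
    [0,0,0.05],
    [0,0,0.059],
    [0,0,0.059]
  ],
  "grip": [1,1,1,1]
}}

```text
clock: 3.25
tool_pos: [0.6227, -0.1556, 0.1608]
eef_rot: [0.656, 0.755, -0.0, -0.0]
contact_force: [0.1, -0.2, -0.2]
opening: 0.009
finger_force: 0.0
```

>>> {"fn": "jog_arm", "kwargs": {
  "turn": [
    [0,0,0],
    [0,0,0]
  ],
  "translation": [
    [0,0,0.002],
    [0,0,0.002]
  ],
  "grip": [1,1]
}}

```text
clock: 3.5
tool_pos: [0.6237, -0.155, 0.1594]
eef_rot: [0.656, 0.755, 0.0, 0.0]
contact_force: [-0.7, -0.8, 0.1]
opening: 0.004
finger_force: 0.0
```

>>> {"fn": "jog_arm", "kwargs": {
  "turn": [
    [0,0,0],
    [0,0,0]
  ],
  "translation": [
    [0,0,0.002],
    [0,0,0.002]
  ],
  "grip": [1,1]
}}

```text
clock: 3.75
tool_pos: [0.6234, -0.1549, 0.1567]
eef_rot: [0.656, 0.755, -0.0, 0.0]
contact_force: [0.2, 0.2, 0.2]
opening: 0.006
finger_force: 0.0
```

Tip at about 0.138 m with no contact yet; I go on down in small steps.

>>> {"fn": "jog_arm", "kwargs": {
  "turn": [
    [0,0,0],
    [0,0,0]
  ],
  "translation": [
    [0,0,0.0015],
    [0,0,0.0015]
  ],
  "grip": [1,1]
}}

```text
clock: 4.0
tool_pos: [0.6235, -0.1549, 0.1565]
eef_rot: [0.656, 0.755, -0.0, 0.0]
contact_force: [-2.5, 0.2, 7.3]
opening: 0.006
finger_force: 4.1
```

>>> {"fn": "jog_arm", "kwargs": {
  "turn": [
    [0,0,0],
    [0,0,0]
  ],
  "translation": [
    [0,0,0.0015],
    [0,0,0.0015]
  ],
  "grip": [1,1]
}}

```text
clock: 4.25
tool_pos: [0.6235, -0.1549, 0.1565]
eef_rot: [0.656, 0.755, -0.0, 0.001]
contact_force: [-6.0, 0.9, 16.9]
opening: 0.004
finger_force: 8.7
```

>>> {"fn": "jog_arm", "kwargs": {
  "turn": [
    [0,0,0],
    [0,0,0],
    [0,0,0],
    [0,0,0],
    [0,0,0]
  ],
  "translation": [
    [0.001,-0.008,0],
    [0.001,-0.016,0],
    [0.002,-0.023,0],
    [0.002,-0.03,0],
    [0.002,-0.03,0]
  ],
  "grip": [1,1,1,1,1]
}}

```text
clock: 4.88
tool_pos: [0.5975, -0.1565, 0.1565]
eef_rot: [0.655, 0.755, 0.003, 0.004]
contact_force: [2.8, 0.7, 9.6]
opening: 0.007
finger_force: 4.8
```

```bash
python3 - <<'E'
from h import *
st();cams.snapshot("top")
for n in ("board_head","board_mid"):
  for d in models.place_of("top",n):print(n,np.round(d["position"],3))
cams.snapshot("scene")
for n in ("board_head","board_mid"):
  for d in models.place_of("scene",n):print(n,np.round(d["position"],3))
E
```

```text
t 4.875 q [ 0.426  0.833 -0.442  1.678  0.49   0.733 -0.115] p [ 0.5975 -0.1565  0.1565] F [2.8 0.7 9.6] open 0.007 ff 4.8
[[-0.141  0.99   0.01 ]
 [ 0.99   0.141  0.   ]
 [-0.001  0.01  -1.   ]]
board_head [0.41  0.082 0.005]
board_head [ 0.522 -0.169  0.137]
board_head [ 0.43  -0.132 -0.   ]
board_mid [0.381 0.058 0.   ]
board_mid [ 0.582 -0.158  0.132]
board_mid [ 0.399 -0.104  0.006]
board_head [ 0.519 -0.167  0.136]
board_head [ 0.346 -0.367  0.006]
board_head [0.416 0.085 0.005]
board_head [ 0.435 -0.134  0.001]
board_mid [0.383 0.056 0.002]
board_mid [ 0.409 -0.367  0.004]
board_mid [ 0.395 -0.098  0.003]
board_mid [ 0.585 -0.16   0.134]
```

>>> {"fn": "jog_arm", "kwargs": {
  "turn": [
    [0,0,0],
    [0,0,0],
    [0,0,0],
    [0,0,0],
    [0,0,0],
    [0,0,0],
    [0,0,0]
  ],
  "translation": [
    [0.001,-0.008,0.0005],
    [0.001,-0.016,0.0005],
    [0.002,-0.023,0.0005],
    [0.002,-0.03,0.0005],
    [0.003,-0.037,0.0005],
    [0.003,-0.042,0.0005],
    [0.003,-0.042,0.0]
  ],
  "grip": [1,1,1,1,1,1,1]
}}

```text
clock: 6.05
tool_pos: [0.5567, -0.1593, 0.1566]
eef_rot: [0.655, 0.755, 0.004, 0.005]
contact_force: [4.8, 0.4, 6.2]
opening: 0.012
finger_force: 3.4
```

```bash
python3 - <<'E'
from h import *
st()
for c in ("top","scene"):
 cams.snapshot(c)
 for n in ("board_head","board_mid"):
  for d in models.place_of(c,n):
    if d["position"][2]>.1:print(n,np.round(d["position"],3))
E
```

```text
t 6.05 q [ 0.45   0.79  -0.432  1.8    0.51   0.651 -0.136] p [ 0.5567 -0.1593  0.1566] F [4.8 0.4 6.2] open 0.012 ff 3.4
[[-0.141  0.99   0.012]
 [ 0.99   0.141  0.   ]
 [-0.001  0.012 -1.   ]]
board_head [ 0.479 -0.17   0.134]
board_head [ 0.687 -0.318  0.232]
board_mid [ 0.542 -0.162  0.135]
board_head [ 0.477 -0.169  0.136]
board_mid [ 0.542 -0.163  0.135]
```

>>> {"fn": "jog_arm", "kwargs": {
  "turn": [
    [0,0,0],
    [0,0,0],
    [0,0,0],
    [0,0,0],
    [0,0,0],
    [0,0,0]
  ],
  "translation": [
    [0,0,-0.02],
    [0,0,-0.06],
    [0,0,-0.11],
    [0,-0.04,-0.16],
    [0,-0.09,-0.16],
    [0,-0.09,-0.16]
  ],
  "grip": [1,1,0.5,0.5,0.5,0.5]
}}

```text
clock: 7.1
tool_pos: [0.4583, -0.1738, 0.314]
eef_rot: [0.656, 0.754, -0.002, -0.001]
contact_force: [0.0, 0.3, -0.0]
opening: 0.435
finger_force: 0.0
```

```bash
python3 - <<'E'
from h import *
st(); board()
from scipy.optimize import least_squares
import itertools
L=[eval(l) for l in open("log.txt")]
def fk(q,p,s):
    # p: d1,d3,d5,d7,a(elbow),a6 ; axes z,y,z,y,z,y,z
    T=np.eye(3);x=np.array([0,0,p[0]])
    ax="zyzyzyz"; off=[0,0,p[1],0,p[2],0,p[3]]
    for i in range(7):
        T=T@R.from_euler(ax[i],s[i]*q[i]).as_matrix()
        x=x+T@np.array([0,0,off[i]])
        if i==2:x=x+T@[p[4],0,0]
        if i==3:x=x+T@[p[5],0,0]
        if i==5:x=x+T@[p[6],0,0]
    return x,T
best=[]
for s in itertools.product([1,-1],repeat=7):
    if s[1]<0: continue
    # rotation residual: constant tool offset C=T^T Q should be constant
    C=[fk(q,[0]*7,s)[1].T@R.from_quat(e).as_matrix() for q,x,e in L]
    best.append((sum(np.abs(c-C[0]).sum() for c in C),s,C[0]))
best.sort(key=lambda b:b[0])
for b in best[:4]:
    s=b[1];f=lambda p:np.concatenate([fk(q,p,s)[0]-x for q,x,e in L]+[.01*np.r_[p[4:]]])
    o=least_squares(f,[.35,.4,.4,.2,0,0,0]);print(round(b[0],4),s,np.round(b[2],3).tolist(),np.round(o.x,4),np.abs(o.fun).max())
E
```

```text
t 7.1 q [ 0.645  0.481 -0.576  1.872  0.334  0.888  0.045] p [ 0.4583 -0.1738  0.314 ] F [ 0.   0.3 -0. ] open 0.435 ff 0.0
[[-0.138  0.99  -0.004]
 [ 0.99   0.138 -0.002]
 [-0.002 -0.004 -1.   ]]
[[ 0.546 -0.146  0.137]] ((543.0867919921875, -159.84425354003906), (129.83163452148438, 101.03966522216797), 10.899551391601562) 0.85
[[0.383 0.049 0.137]] ((383.1033020019531, 50.161834716796875), (74.805419921875, 58.59115219116211), 35.7917366027832) 0.78
[[ 0.4   -0.092  0.137]] ((401.16644287109375, -92.782958984375), (65.6253662109375, 86.84480285644531), 49.006649017333984) 0.61
0.0 (-1, 1, -1, 1, -1, 1, -1) [[0.0, -1.0, -0.0], [1.0, 0.0, -0.0], [0.0, -0.0, 1.0]] [-2.0815  0.6051  0.2645 -1.9647 -0.0288 -0.0698 -0.0062] 0.020229798992343118
2.8857 (-1, 1, -1, 1, -1, 1, 1) [[-0.417, -0.909, -0.0], [0.909, -0.417, -0.0], [0.0, -0.0, 1.0]] [-2.0815  0.6051  0.2645 -1.9647 -0.0288 -0.0698 -0.0062] 0.020229798992343118
3.9688 (-1, 1, -1, 1, -1, -1, 1) [[-0.16, 0.267, 0.95], [0.965, -0.16, 0.208], [0.208, 0.95, -0.232]] [-0.0505  0.5806  0.2519  0.001  -0.0188 -0.0837  0.0615] 0.02091117351180849
4.4025 (-1, 1, -1, -1, 1, 1, 1) [[0.001, 1.0, 0.011], [1.0, -0.001, 0.001], [0.001, 0.011, -1.0]] [ 0.0052  0.482   0.306  -0.0473  0.6401  0.1779 -0.0639] 0.022864719302234104
```

>>> {"fn": "jog_arm", "kwargs": {
  "turn": [
    [0,0.15,0],
    [0,0.3,0],
    [0,0.45,0],
    [0,0.6,0],
    [0,0.6,0],
    [0,0.6,0]
  ],
  "translation": [
    [0,0,-0.03],
    [0,0,-0.06],
    [0,0,-0.08],
    [0,0,-0.1],
    [0,0,-0.1],
    [0,0,-0.1]
  ],
  "grip": [0,0,0,0,0,0]
}}

```text
clock: 7.95
tool_pos: [0.4627, -0.1716, 0.4132]
eef_rot: [0.626, 0.722, 0.193, -0.223]
contact_force: [-0.7, 0.9, -0.3]
opening: 0.996
finger_force: 0.0
```

```bash
python3 -c "
from h import *
st()"
```

```text
t 7.95 q [ 0.96   0.63  -0.777  1.497 -0.127  1.406  0.416] p [ 0.4627 -0.1716  0.4132] F [-0.7  0.9 -0.3] open 0.996 ff 0.0
[[-0.118  0.99  -0.08 ]
 [ 0.818  0.143  0.558]
 [ 0.564  0.    -0.826]]
```

>>> {"fn": "jog_arm", "kwargs": {
  "turn": [
    [-0.15,0,0],
    [-0.3,0,0],
    [-0.45,0,0],
    [-0.6,0,0],
    [-0.6,0,0],
    [-0.6,0,0]
  ],
  "translation": [
    [0,0,0],
    [0,0,0],
    [0,0,0],
    [0,0,0],
    [0,0,0],
    [0,0,0]
  ],
  "grip": [0,0,0,0,0,0]
}}

```text
clock: 8.7
tool_pos: [0.4633, -0.172, 0.4145]
eef_rot: [0.663, 0.633, 0.398, -0.028]
contact_force: [-0.3, 0.6, 0.8]
opening: 0.997
finger_force: 0.0
```

```bash
python3 -c "
from h import *
st()"
```

```text
t 8.7 q [ 1.379  0.546 -1.024  1.936 -0.505  0.726  0.79 ] p [ 0.4633 -0.172   0.4145] F [-0.3  0.6  0.8] open 0.997 ff 0.0
[[-0.119  0.862  0.492]
 [ 0.818 -0.196  0.541]
 [ 0.563  0.467 -0.682]]
```

>>> {"fn": "jog_arm", "kwargs": {
  "turn": [
    [-0.15,0,0],
    [-0.3,0,0],
    [-0.45,0,0],
    [-0.6,0,0],
    [-0.6,0,0],
    [-0.6,0,0]
  ],
  "translation": [
    [0,0,0],
    [0,0,0],
    [0,0,0],
    [0,0,0],
    [0,0,0],
    [0,0,0]
  ],
  "grip": [0,0,0,0,0,0]
}}

```text
clock: 9.45
tool_pos: [0.4933, -0.2365, 0.3997]
eef_rot: [0.647, 0.514, 0.546, 0.136]
contact_force: [-1.0, 0.4, 0.4]
opening: 0.997
finger_force: 0.0
```

```bash
python3 -c "
from h import *
st()"
```

```text
t 9.45 q [ 1.654  0.963 -1.473  2.169 -0.999  0.045  1.449] p [ 0.4933 -0.2365  0.3997] F [-1.   0.4  0.4] open 0.997 ff 0.0
[[-0.125  0.518  0.847]
 [ 0.814 -0.434  0.385]
 [ 0.567  0.737 -0.367]]
```

```bash
cat > kin.py <<'E'
from h import *
from scipy.optimize import least_squares
S=np.array([-1,1,-1,1,-1,1,-1]);C=np.array([[0,-1,0],[1,0,0],[0,0,1.]])
LO=np.array([-3.01,-.46,-1.47,.13,-1,.04,-2.66]);HI=np.array([3.01,2.08,1.51,2.56,4.14,2.09,2.66])
def rots(q):
    T=np.eye(3);o=[T]
    for i in range(7):
        T=T@R.from_euler("zyzyzyz"[i],S[i]*q[i]).as_matrix();o.append(T)
    return o
def fit():
    L=[eval(l) for l in open("log.txt")]
    # linear: x = sum R_i v_i ; ridge about zero, z unpenalised-ish
    A=np.vstack([np.hstack(rots(q)) for q,x,e in L]);b=np.concatenate([x for q,x,e in L])
    lam=3e-3;n=A.shape[1]
    v=np.linalg.lstsq(np.vstack([A,lam*np.eye(n)]),np.r_[b,np.zeros(n)],rcond=None)[0]
    return v,np.abs(A@v-b).max()
def fk(q,v):
    o=rots(q);return np.hstack(o)@v,o[-1]@C
E
python3 - <<'E'
from kin import *
v,e=fit();print(np.round(v.reshape(8,3),3),e)
L=[eval(l) for l in open("log.txt")]
for q,x,ee in L: print(np.round(fk(q,v)[0]-x,4),np.abs(fk(q,v)[1]-R.from_quat(ee).as_matrix()).max().round(3))
E
```

```text
[[ 0.     0.     0.173]
 [ 0.    -0.01   0.173]
 [-0.001 -0.01   0.282]
 [ 0.001 -0.014  0.282]
 [-0.001 -0.014  0.172]
 [ 0.    -0.     0.172]
 [-0.001 -0.     0.153]
 [ 0.001  0.     0.153]] 2.053953814479259e-05
[ 0. -0. -0.] 0.0
[-0.  0. -0.] 0.0
[-0. -0.  0.] 0.0
[-0. -0.  0.] 0.0
[ 0.  0. -0.] 0.0
[-0.  0.  0.] 0.0
[-0.  0. -0.] 0.0
[-0. -0.  0.] 0.0
```

```bash
cat >> kin.py <<'E'
V=fit()[0]
def ik(p,Q,seeds,reg=None):
    best=None
    for s in seeds:
        f=lambda q:np.r_[(fk(q,V)[0]-p)*10,R.from_matrix(Q.T@fk(q,V)[1]).as_rotvec()*3]
        o=least_squares(f,np.clip(s,LO+.02,HI-.02),bounds=(LO,HI),max_nfev=60)
        m=np.minimum(o.x-LO,HI-o.x).min()
        if o.cost<1e-7 and (best is None or m>best[1]): best=(o.x,m)
    return best
def rotz(a): return R.from_euler("z",a).as_matrix()
E
cat > plan.py <<'E'
from kin import *
by=np.radians(9.5);B=rotz(by);mid=np.array([.5428,-.161,.1335])
sy=np.radians(-17);slot=np.array([.656,.182,.012])
rng=np.random.default_rng(0);seeds=rng.uniform(LO,HI,(25,7))
for deg in (0,30,60,-30,-60,90,-90):
  for up in (1,-1):
    z=np.array([np.cos(np.radians(deg)),np.sin(np.radians(deg)),0]);y=np.array([0,0,up]);x=np.cross(y,z)
    G=np.c_[x,y,z]                     # tool in board frame
    tb=np.array([-.05,0,0])
    g=ik(mid+B@tb,B@G,seeds); pg=ik(mid+B@(tb-.07*z),B@G,seeds)
    r_=[]
    for f in (1,-1):
        sx=rotz(sy)@[f,0,0]; bx=np.array([0,0,-1.]);Bp=np.c_[bx,np.cross(sx,bx),sx]
        for h in (.065,):
            pl=ik(slot+[0,0,h]+Bp@tb,Bp@G,seeds); r_.append(None if pl is None else (np.round(pl[0],2).tolist(),round(pl[1],2)))
    sh=lambda a:None if a is None else (np.round(a[0],2).tolist(),round(a[1],2))
    print(deg,up,"G",sh(g),"PG",sh(pg));print("   P",r_)
E
time python3 plan.py
```

```text
0 1 G ([1.39, 1.82, -0.98, 2.46, 3.85, 1.03, -1.74], np.float64(0.1)) PG ([1.65, 1.93, -1.05, 2.53, 3.75, 0.8, -1.55], np.float64(0.03))
   P [([-0.04, 0.98, -0.6, 1.47, 0.65, 0.9, -1.14], np.float64(0.86)), ([-0.04, 0.98, -0.61, 1.47, 0.65, 0.9, 1.99], np.float64(0.67))]
0 -1 G ([1.29, 1.73, -0.82, 2.46, 3.98, 1.2, 1.25], np.float64(0.1)) PG ([1.69, 1.97, -1.1, 2.53, 3.66, 0.75, 1.68], np.float64(0.03))
   P [([-0.04, 0.98, -0.61, 1.47, 0.65, 0.9, 1.99], np.float64(0.67)), ([-0.04, 0.98, -0.6, 1.47, 0.65, 0.9, -1.14], np.float64(0.86))]
30 1 G ([1.62, 1.9, -1.37, 2.06, 0.34, 0.21, 1.61], np.float64(0.1)) PG ([1.75, 1.85, -1.32, 2.03, 0.13, 0.37, 1.82], np.float64(0.15))
   P [([0.4, 1.14, -1.08, 1.7, 0.97, 0.56, -1.25], np.float64(0.39)), ([-0.37, 1.11, -0.32, 1.13, 0.62, 1.42, 2.02], np.float64(0.64))]
30 -1 G ([1.56, 1.77, -1.19, 2.06, -0.76, 0.25, -0.44], np.float64(0.21)) PG ([1.7, 1.74, -1.17, 2.03, -0.42, 0.39, -0.76], np.float64(0.3))
   P [([0.38, 1.12, -1.03, 1.7, 0.92, 0.52, 1.92], np.float64(0.44)), ([-0.55, 1.1, 0.13, 1.14, 0.26, 1.29, -0.89], np.float64(0.8))]
60 1 G ([
[... 1615 characters left out ...]
None]
90 -1 G ([0.9, 1.46, -0.57, 1.22, -0.48, 1.7, -0.71], np.float64(0.39)) PG ([1.03, 1.6, -0.94, 0.98, -0.2, 1.83, -1.02], np.float64(0.26))
   P [([0.69, 1.65, -1.1, 1.69, -0.96, 0.51, -1.99], np.float64(0.04)), None]
-90 1 G ([-1.01, 1.87, 1.14, 2.08, 0.25, 0.3, -2.32], np.float64(0.21)) PG ([-1.11, 1.77, 1.02, 2.04, 0.37, 0.49, -2.45], np.float64(0.21))
   P [None, ([0.69, 1.65, -1.1, 1.69, -0.96, 0.51, -1.99], np.float64(0.04))]
-90 -1 G ([-0.43, 1.36, 0.06, 2.05, 1.34, 1.45, -0.25], np.float64(0.51)) PG ([-0.55, 1.35, 0.02, 2.01, 1.2, 1.47, -0.2], np.float64(0.55))
   P [None, ([0.72, 1.7, -1.19, 1.68, -0.75, 0.43, 0.98], np.float64(0.25))]
real	2m22.328s
user	2m22.686s
sys	0m0.092s
```

```bash
cat > pg.py <<'E'
from kin import *
by=np.radians(9.5);B=rotz(by);mid=np.array([.5428,-.161,.1335]);tb=np.array([-.048,-.012,0])
a=np.radians(40);z=np.array([np.cos(a),np.sin(a),0]);y=np.array([0,0,-1.]);G=np.c_[np.cross(y,z),y,z]
def rows(qs,Q0=None,p0=None):
    s=r.get_state()
    # commanded pose ~ measured
    p0=s["tool_pos"] if p0 is None else p0;Q0=R.from_quat(s["eef_rot"]).as_matrix() if Q0 is None else Q0
    for q in qs:
        p,Q=fk(q,V) if len(q)==7 else q
        print(np.round(R.from_matrix(Q0.T@Q).as_rotvec(),3).tolist(),np.round(Q0.T@(p-p0),4).tolist(),"|",np.round(p,3),np.round(Q[:,2],2))
E
python3 - <<'E'
from pg import *
rng=np.random.default_rng(1);seeds=np.array([1.5,1.65,-1.1,1.85,-.5,.6,-.6])+rng.normal(0,.3,(15,7))
for nm,o in (("G",0*z),("PG",-.07*z),("PGup",-.07*z+[0,0,.12]),("Gup",np.array([0,0,.12]))):
    s=ik(mid+B@(tb+o),B@G,seeds);print(nm,None if s is None else (np.round(s[0],3).tolist(),s[1]))
    if nm=="PGup":U=s[0]
q=r.get_state()["q"]
rows([q+(U-q)*t for t in np.linspace(0,1,9)])
E
```

```text
G ([1.432, 1.589, -0.977, 1.891, -0.758, 0.637, -0.488], np.float64(0.24173050510671124))
PG ([1.529, 1.556, -0.931, 1.833, -0.632, 0.78, -0.599], np.float64(0.36819505938928565))
PGup ([1.596, 1.427, -1.142, 1.929, -0.597, 0.703, -0.831], np.float64(0.3279802139868073))
Gup ([1.459, 1.403, -1.101, 1.992, -0.862, 0.605, -0.582], np.float64(0.13815100446155026))
[0.0, 0.0, 0.0] [-0.0, 0.0, -0.0] | [ 0.493 -0.237  0.4  ] [ 0.85  0.39 -0.37]
[0.004, 0.075, 0.301] [-0.0096, -0.0053, 0.0037] | [ 0.495 -0.241  0.389] [ 0.84  0.44 -0.32]
[0.031, 0.146, 0.601] [-0.0196, -0.0137, 0.007] | [ 0.495 -0.244  0.376] [ 0.83  0.49 -0.27]
[0.082, 0.21, 0.898] [-0.03, -0.0252, 0.0099] | [ 0.492 -0.246  0.36 ] [ 0.81  0.54 -0.22]
[0.156, 0.264, 1.192] [-0.0403, -0.0399, 0.0125] | [ 0.488 -0.247  0.343] [ 0.79  0.59 -0.18]
[0.253, 0.302, 1.483] [-0.0503, -0.0579, 0.0148] | [ 0.482 -0.247  0.323] [ 0.76  0.64 -0.13]
[0.372, 0.319, 1.769] [-0.0597, -0.079, 0.0169] | [ 0.474 -0.244  0.301] [ 0.73  0.68 -0.09]
[0.513, 0.311, 2.049] [-0.0683, -0.1032, 0.0185] | [ 0.464 -0.24   0.278] [ 0.69  0.72 -0.04]
[0.675, 0.27, 2.321] [-0.0757, -0.1303, 0.0196] | [ 0.452 -0.234  0.253] [0.65 0.76 0.  ]
```

>>> {"fn": "jog_arm", "kwargs": {
  "turn": [
    [0.004,0.04,0.15],
    [0.004,0.075,0.3],
    [0.02,0.11,0.45],
    [0.03,0.146,0.6],
    [0.055,0.18,0.75],
    [0.082,0.21,0.9],
    [0.12,0.24,1.05],
    [0.156,0.264,1.19],
    [0.156,0.264,1.19],
    [0.156,0.264,1.19]
  ],
  "translation": [
    [-0.005,-0.003,0.002],
    [-0.01,-0.005,0.004],
    [-0.015,-0.01,0.005],
    [-0.02,-0.014,0.007],
    [-0.025,-0.02,0.008],
    [-0.03,-0.025,0.01],
    [-0.035,-0.032,0.011],
    [-0.04,-0.04,0.0125],
    [-0.04,-0.04,0.0125],
    [-0.04,-0.04,0.0125]
  ],
  "grip": [0,0,0,0,0,0,0,0,0,0]
}}

```text
clock: 10.7
tool_pos: [0.4871, -0.2468, 0.3432]
eef_rot: [0.759, 0.117, 0.564, -0.303]
contact_force: [0.6, 0.5, -0.0]
opening: 0.998
finger_force: 0.0
```

```bash
python3 - <<'E'
from pg import *
st()
U=np.array([1.596, 1.427, -1.142, 1.929, -0.597, 0.703, -0.831])
q=r.get_state()["q"]
rows([q+(U-q)*t for t in np.linspace(0,1,6)])
E
```

```text
t 10.7 q [ 1.595  1.125 -1.2    2.053 -0.999  0.461  0.51 ] p [ 0.4871 -0.2468  0.3432] F [ 0.6  0.5 -0. ] open 0.998 ff 0.0
[[ 0.336  0.519  0.786]
 [-0.165 -0.789  0.592]
 [ 0.927 -0.328 -0.179]]
[-0.0, 0.0, 0.0] [0.0004, -0.0, 0.0] | [ 0.487 -0.247  0.344] [ 0.79  0.59 -0.18]
[0.056, 0.02, 0.241] [-0.014, 0.0024, -0.0011] | [ 0.483 -0.247  0.33 ] [ 0.77  0.63 -0.14]
[0.116, 0.022, 0.482] [-0.0311, 0.0038, -0.0021] | [ 0.477 -0.246  0.314] [ 0.74  0.66 -0.1 ]
[0.176, 0.007, 0.723] [-0.0506, 0.0042, -0.0031] | [ 0.47  -0.244  0.295] [ 0.71  0.7  -0.06]
[0.235, -0.027, 0.963] [-0.0726, 0.0034, -0.0038] | [ 0.462 -0.24   0.275] [ 0.68  0.73 -0.03]
[0.289, -0.079, 1.202] [-0.097, 0.0014, -0.0041] | [ 0.452 -0.234  0.254] [0.65 0.76 0.  ]
```

>>> {"fn": "jog_arm", "kwargs": {
  "turn": [
    [0.035,0.015,0.15],
    [0.07,0.02,0.3],
    [0.108,0.022,0.45],
    [0.145,0.015,0.6],
    [0.18,0.005,0.75],
    [0.22,-0.015,0.9],
    [0.25,-0.045,1.05],
    [0.289,-0.079,1.202],
    [0.289,-0.079,1.202],
    [0.289,-0.079,1.202]
  ],
  "translation": [
    [-0.01,0.002,0],
    [-0.018,0.003,-0.001],
    [-0.029,0.004,-0.002],
    [-0.04,0.004,-0.0025],
    [-0.053,0.004,-0.003],
    [-0.067,0.0035,-0.0035],
    [-0.08,0.003,-0.004],
    [-0.097,0.001,-0.004],
    [-0.097,0.001,-0.004],
    [-0.097,0.001,-0.004]
  ],
  "grip": [0,0,0,0,0,0,0,0,0,0]
}}

```text
clock: 11.95
tool_pos: [0.4516, -0.2342, 0.2539]
eef_rot: [-0.663, 0.245, -0.246, 0.663]
contact_force: [0.3, 0.1, 1.2]
opening: 1.001
finger_force: 0.0
```

```bash
python3 - <<'E'
from pg import *
st()
rows([(mid+B@(tb+o),B@G) for o in (-.07*z+[0,0,.12],-.07*z,0*z)])
im=cams.snapshot("scene");cv2.imwrite("pics/s1.png",im[:,:,::-1])
cams.snapshot("top")
for n in ("board_head","board_mid"):
  for c in ("scene","top"):
    for d in models.place_of(c,n):
      if d["position"][2]>.1:print(n,np.round(d["position"],3))
E
```

```text
t 11.95 q [ 1.445  1.248 -0.791  1.936 -0.971  0.953 -0.442] p [ 0.4516 -0.2342  0.2539] F [0.3 0.1 1.2] open 1.001 ff 0.0
[[ 0.759  0.002  0.651]
 [-0.651  0.     0.759]
 [ 0.001 -1.     0.001]]
[-0.001, -0.002, 0.001] [0.0001, 0.0004, 0.0004] | [ 0.452 -0.234  0.254] [0.65 0.76 0.  ]
[-0.001, -0.002, 0.001] [-0.0, 0.1204, 0.0002] | [ 0.452 -0.234  0.134] [0.65 0.76 0.  ]
[-0.001, -0.002, 0.001] [-0.0002, 0.1205, 0.0702] | [ 0.497 -0.181  0.134] [0.65 0.76 0.  ]
board_head [ 0.476 -0.173  0.133]
board_head [ 0.481 -0.171  0.134]
board_mid [ 0.542 -0.164  0.137]
board_mid [ 0.691 -0.027  0.181]
board_mid [ 0.542 -0.159  0.134]
```

View pics/s1.png

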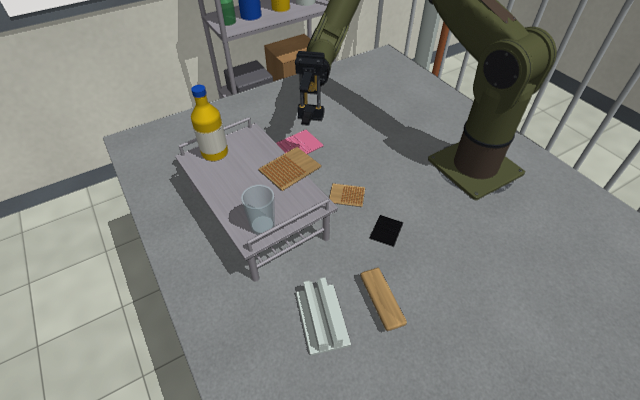

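>>> {"fn": "jog_arm", "kwargs": {
  "turn": [
    [0,0,0],
    [0,0,0],
    [0,0,0],
    [0,0,0],
    [0,0,0],
    [0,0,0],
    [0,0,0],
    [0,0,0],
    [0,0,0]
  ],
  "translation": [
    [-0.005,0.04,-0.005],
    [0,0.08,0],
    [0,0.12,0],
    [0,0.1205,0],
    [0,0.1205,0.02],
    [0,0.1205,0.04],
    [0,0.1205,0.06],
    [0,0.1205,0.07],
    [0,0.1205,0.07]
  ],
  "grip": [0,0,0,0,0,0,0,0,0]
}}

```text
clock: 13.38
tool_pos: [0.4967, -0.1807, 0.1334]
eef_rot: [-0.662, 0.246, -0.245, 0.664]
contact_force: [0.3, -0.2, 1.1]
opening: 1.005
finger_force: 0.0
```

```bash
python3 - <<'E'
from pg import *
st()
rows([(mid+B@tb,B@G)])
im=cams.snapshot("top");cv2.imwrite("pics/t2.png",cv2.resize(im[130:280,300:500,::-1],None,fx=3,fy=3))
E
```

```text
t 13.375 q [ 1.363  1.516 -0.835  1.894 -0.953  0.756 -0.305] p [ 0.4967 -0.1807  0.1334] F [ 0.3 -0.2  1.1] open 1.005 ff 0.0
[[ 0.759 -0.001  0.651]
 [-0.651  0.003  0.759]
 [-0.003 -1.     0.002]]
[-0.002, -0.002, -0.003] [0.0006, -0.0001, 0.0005] | [ 0.497 -0.181  0.134] [0.65 0.76 0.  ]
```

View pics/t2.png

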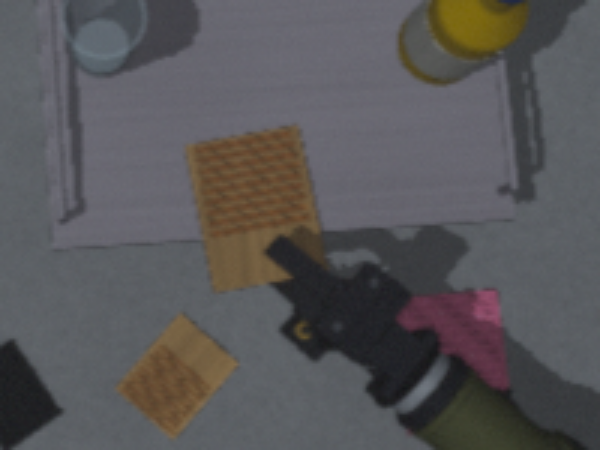

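>>> {"fn": "jog_arm", "kwargs": {
  "turn": [
    [0,0,0],
    [0,0,0],
    [0,0,0],
    [0,0,0],
    [0,0,0],
    [0,0,0],
    [0,0,0],
    [0,0,0]
  ],
  "translation": [
    [0,0,0],
    [0,0,0],
    [0,0,0],
    [0,0,0],
    [0,0,0],
    [0,0,0],
    [0,0,0],
    [0,0,0]
  ],
  "grip": [0.5,0.7,0.85,1,1,1,1,1],
  "force": 25
}}

```text
clock: 14.42
tool_pos: [0.4965, -0.1809, 0.1321]
eef_rot: [-0.662, 0.247, -0.244, 0.664]
contact_force: [0.5, -1.1, 0.4]
opening: 0.114
finger_force: 0.0
```

>>> {"fn": "jog_arm", "kwargs": {
  "turn": [
    [0,0,0],
    [0,0,0],
    [0,0,0]
  ],
  "translation": [
    [0,0,0],
    [0,0,0],
    [0,0,0]
  ],
  "grip": [1,1,1],
  "force": 25
}}

```text
clock: 14.8
tool_pos: [0.4966, -0.1807, 0.1334]
eef_rot: [-0.662, 0.246, -0.245, 0.665]
contact_force: [-1.5, -1.9, 4.9]
opening: 0.077
finger_force: 24.9
```

>>> {"fn": "jog_arm", "kwargs": {
  "turn": [
    [0,0,0],
    [0,0,0],
    [0,0,0],
    [0,0,0],
    [0,0,0],
    [0,0,0],
    [0,0,0],
    [0,0,0],
    [0,0,0]
  ],
  "translation": [
    [0,-0.005,0],
    [0,-0.015,0],
    [0,-0.03,0],
    [0,-0.05,0],
    [0,-0.07,0],
    [0,-0.09,0],
    [0,-0.11,0],
    [0,-0.12,0],
    [0,-0.12,0]
  ],
  "grip": [1,1,1,1,1,1,1,1,1],
  "force": 35
}}

```text
clock: 15.92
tool_pos: [0.4968, -0.1814, 0.2527]
eef_rot: [-0.663, 0.246, -0.245, 0.664]
contact_force: [-0.4, -0.2, -1.1]
opening: 0.073
finger_force: 34.9
```

```bash
python3 - <<'E'
from pg import *
s,Q=st()
for c in ("top","scene"):
  im=cams.snapshot(c)
  if c=="top": cv2.imwrite("pics/t3.png",cv2.resize(im[100:280,200:500,::-1],None,fx=2.6,fy=2.6))
  for n in ("board_mid","board_head"):
    for d in models.place_of(c,n):
      if d["position"][2]>.15:print(c,n,np.round(d["position"],3),np.round(Q.T@(d["position"]-s["tool_pos"]),3),round(d["p"],2))
  for d in models.place_of(c,"slot"):print(c,"slot",np.round(d["position"],3))
rng=np.random.default_rng(1)
sy=np.radians(-17);slot=np.array([.656,.182,.012]);f=-1
sx=rotz(sy)@[f,0,0]; bx=np.array([0,0,-1.]);Bp=np.c_[bx,np.cross(sx,bx),sx]
seeds=np.array([-.6,1.2,.25,1.05,.2,1.4,-.8])+rng.normal(0,.3,(10,7))
for h in (.065,.13,.3):
  a_=ik(slot+[0,0,h]+Bp@tb,Bp@G,seeds);print(h,None if a_ is None else (np.round(a_[0],3).tolist(),a_[1]),slot+[0,0,h]+Bp@tb)
print(np.round(Bp@G,3))
E
```

```text
t 15.925 q [ 1.425  1.354 -1.012  1.992 -0.973  0.68  -0.473] p [ 0.4968 -0.1814  0.2527] F [-0.4 -0.2 -1.1] open 0.073 ff 34.9
[[ 0.759 -0.002  0.651]
 [-0.651  0.002  0.759]
 [-0.003 -1.     0.001]]
top board_mid [ 0.543 -0.162  0.253] [ 0.022 -0.001  0.045] 0.66
top board_head [ 0.48  -0.169  0.255] [-0.021 -0.002 -0.002] 0.86
top slot [0.656 0.185 0.009]
scene board_mid [ 0.543 -0.163  0.251] [0.023 0.001 0.044] 0.75
scene board_head [ 0.479 -0.171  0.252] [-0.02   0.    -0.004] 0.58
scene slot [0.657 0.182 0.014]
0.065 ([-0.731, 1.261, 0.563, 0.979, -0.019, 1.451, -0.693], np.float64(0.638686639206997)) [0.65950846 0.19347566 0.125     ]
0.13 ([-0.74, 1.193, 0.601, 0.961, -0.017, 1.532, -0.647], np.float64(0.5583742192883863)) [0.65950846 0.19347566 0.19      ]
0.3 ([-0.732, 1.064, 0.703, 0.773, -0.007, 1.82, -0.516], np.float64(0.26952233999665864)) [0.65950846 0.19347566 0.36      ]
[[ 0.224  0.956 -0.188]
 [ 0.733 -0.292 -0.615]
 [-0.643  0.    -0.766]]
```

View pics/t3.png

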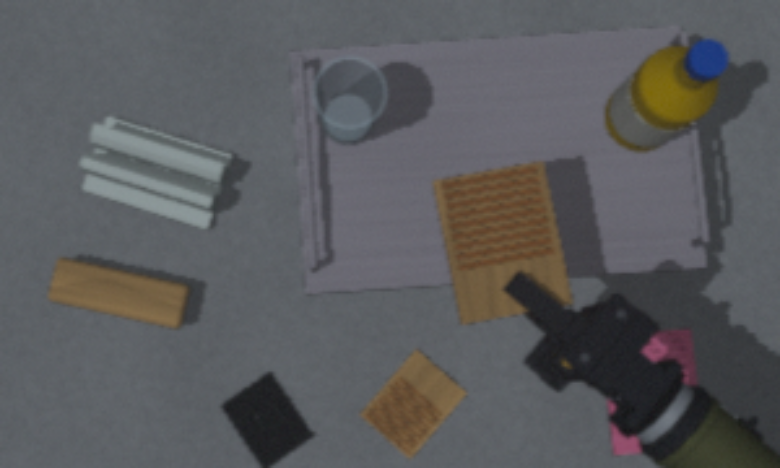

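```bash
cat > lines.py <<'E'
from kin import *
def lines(c,box,z,minl=.05):
    im=cams.snapshot(c);u0,v0,u1,v1=box;k=4
    g=cv2.cvtColor(im[v0:v1,u0:u1],cv2.COLOR_RGB2GRAY);g=cv2.resize(g,None,fx=k,fy=k,interpolation=cv2.INTER_CUBIC)
    L=cv2.createLineSegmentDetector().detect(g)[0][:,0]
    for l in L:
        uv=(l.reshape(2,2)+.5)/k-.5+[u0,v0]
        P=unproj(c,uv,z)[:,:2];d=P[1]-P[0];n=np.hypot(*d)
        if n>minl:
            if d[1]<0:d=-d
            yaw=np.degrees(np.arctan2(-d[0],d[1])) # yaw of frame whose y is d
            a=np.radians(-17);ex=np.array([np.cos(a),np.sin(a)]);ey=np.array([-np.sin(a),np.cos(a)]);q=P-[.656,.183]
            print(c,"len%.3f yaw%.1f"%(n,yaw),"x",np.round(q@ex,4),"y",np.round(q@ey,4))
    return im
E
python3 - <<'E'
from lines import *
im=lines("top",(215,130,310,205),.048)
cv2.imwrite("pics/st.png",cv2.resize(im[130:205,215:310,::-1],None,fx=8,fy=8,interpolation=cv2.INTER_CUBIC))
lines("scene",(285,260,365,365),.048)
p=cams.camera_params("top")
for d in models.masks_of("top","board_mid"):
    print(rect("top",d["pixels"],.2562))
print(r.get_state()["clock"])
E
```

```text
top len0.138 yaw-17.5 x [0.0359 0.037 ] y [-0.0772  0.0607]
top len0.145 yaw-17.5 x [-0.0254 -0.0266] y [ 0.0742 -0.0709]
top len0.139 yaw-17.5 x [-0.0489 -0.0501] y [ 0.0631 -0.0754]
top len0.130 yaw-17.5 x [-0.032  -0.0309] y [-0.0677  0.0626]
top len0.145 yaw-17.5 x [0.004  0.0027] y [ 0.0727 -0.0719]
top len0.130 yaw-17.4 x [0.0241 0.025 ] y [-0.0732  0.0567]
top len0.145 yaw-17.6 x [-0.0152 -0.0137] y [-0.0715  0.0737]
scene len0.143 yaw-17.6 x [0.0465 0.0478] y [-0.0538  0.0893]
scene len0.087 yaw-17.6 x [0.025  0.0259] y [-0.055   0.0317]
scene len0.146 yaw-17.5 x [0.0072 0.0059] y [ 0.0785 -0.0679]
scene len0.053 yaw-18.1 x [0.0257 0.0268] y [0.0318 0.0852]
scene len0.148 yaw-17.5 x [-0.014  -0.0126] y [-0.0737  0.0741]
scene len0.152 yaw-17.6 x [-0.0052 -0.0036] y [-0.068   0.0842]
scene len0.133 yaw-17.5 x [ 0.     -0.0011] y [ 0.08   -0.0526]
((410.9296569824219, -292.23150634765625), (48.98012924194336, 121.78421020507812), 65.78331756591797)
((387.51226806640625, 44.34331512451172), (68.06849670410156, 53.234622955322266), 34.259647369384766)
((402.7113342285156, -82.44412231445312), (60.99967956542969, 78.6746826171875), 48.342708587646484)
((544.80419921875, -160.7244873046875), (128.84539794921875, 101.11544799804688), 11.19271183013916)
16.475
```

View pics/st.png

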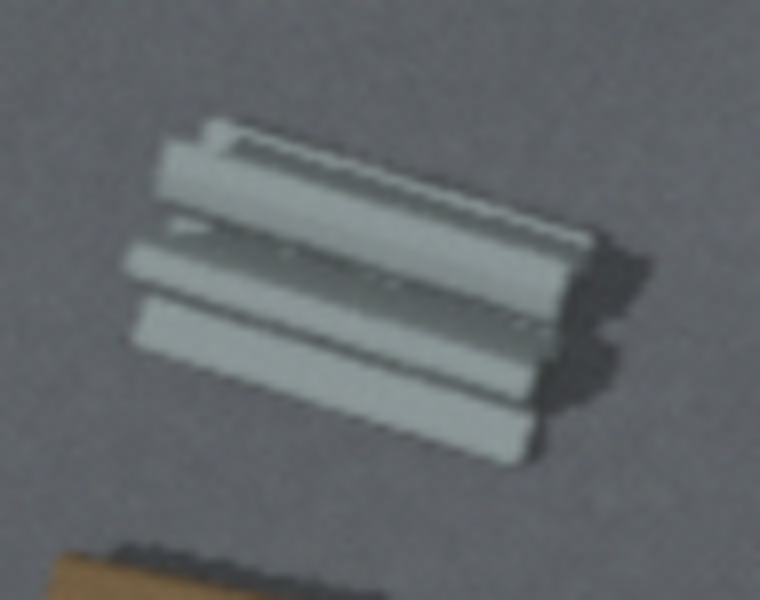

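```bash
python3 - <<'E'
from lines import *
lines("top",(355,150,430,235),.2562,.035)
print()
lines("scene",(240,120,340,200),.2562,.04)
E
```

```text
scene len0.098 yaw10.4 x [0.0734 0.0281] y [-0.3719 -0.2846]
scene len0.040 yaw7.9 x [0.0918 0.1088] y [-0.2292 -0.2659]
scene len0.053 yaw10.8 x [ 0.0094 -0.0153] y [-0.3683 -0.3215]
scene len0.057 yaw10.4 x [-0.0187  0.0077] y [-0.324  -0.3748]
scene len0.041 yaw4.6 x [-0.0158 -0.0008] y [-0.2071 -0.2449]
```

```bash
cat > place.py <<'E'
from kin import *
m=np.array([.0225,0,.0445]);a=np.radians(38.8)
z=np.array([np.cos(a),np.sin(a),0]);y=np.array([0,0,-1.]);G=np.c_[np.cross(y,z),y,z]
sy=np.radians(-17.5);slot=np.array([.6557,.1839,.012]);RS=rotz(sy)
sx=RS@[-1,0,0];bx=np.array([0,0,-1.]);Bp=np.c_[bx,np.cross(sx,bx),sx];QP=Bp@G
def pose(h,dx=0,dy=0): return slot+[0,0,h]+RS@[dx,dy,0]-QP@m
def corners(p,Q):
    BR=Q@G.T;mm=p+Q@m
    return mm+np.array([[i*.065,j*.05,0] for i in(-1,1) for j in(-1,1)])@BR.T
E
python3 - <<'E'
from place import *
rng=np.random.default_rng(1);q0=r.get_state()["q"];p0,Q0=fk(q0,V)
P=ik(pose(.2),QP,np.array([-.73,1.15,.63,.9,0,1.6,-.6])+rng.normal(0,.3,(10,7)));print(np.round(P[0],3),P[1],pose(.2))
P=P[0]
# via: raise + pull back, same orientation
U=ik(p0+[-.06,0.03,.17],Q0,q0+rng.normal(0,.2,(10,7)));print("via",None if U is None else (np.round(U[0],3),U[1]))
for t in np.linspace(0,1,9):
    q=q0+(P-q0)*t;p,Q=fk(q,V);c=corners(p,Q);print(np.round(p,3),np.round(Q[:,2],2),"minz",c[:,2].min().round(3),"x",c[:,0].min().round(2),c[:,0].max().round(2),"y",c[:,1].min().round(2),c[:,1].max().round(2))
E
```

```text
[-0.772  1.148  0.768  0.924 -0.123  1.624 -0.533] 0.46569607916018896 [0.65881193 0.19376979 0.26077913]
via (array([ 1.616,  1.138, -1.352,  2.165, -0.996,  0.576, -0.752]), np.float64(0.0035006358013007777))
[ 0.497 -0.181  0.252] [0.65 0.76 0.  ] minz 0.252 x 0.47 0.62 y -0.22 -0.1
[ 0.525 -0.116  0.169] [ 0.44  0.88 -0.14] minz 0.151 x 0.48 0.64 y -0.16 -0.01
[ 0.53  -0.062  0.096] [ 0.18  0.93 -0.31] minz 0.057 x 0.48 0.64 y -0.1 0.05
[ 0.527 -0.029  0.041] [-0.1   0.87 -0.48] minz -0.019 x 0.47 0.62 y -0.06 0.08
[ 0.533 -0.012  0.014] [-0.36  0.68 -0.64] minz -0.068 x 0.47 0.6 y -0.03 0.08
[0.556 0.001 0.021] [-0.52  0.38 -0.76] minz -0.08 x 0.5 0.6 y -0.03 0.09
[0.597 0.031 0.065] [-0.55  0.02 -0.84] minz -0.048 x 0.54 0.63 y -0.01 0.11
[0.64  0.093 0.147] [-0.43 -0.33 -0.84] minz 0.029 x 0.59 0.66 y 0.04 0.15
[0.659 0.194 0.261] [-0.19 -0.6  -0.78] minz 0.147 x 0.64 0.67 y 0.14 0.23
```

```bash
cat > sim.py <<'E'
from place import *
from scipy.spatial.transform import Slerp
def sim(q,pts,Qs,n):
    """pts list of (p), Qs list of matrices, n rows per segment"""
    out=[];p,Q=fk(q,V)
    for pt,Qt,k in zip(pts,Qs,n):
        sl=Slerp([0,1],R.from_matrix([Q,Qt]))
        for t in np.arange(1,k+1)/k:
            pp=p+(pt-p)*t;QQ=sl(t).as_matrix();q0=q
            f=lambda x:np.r_[(fk(x,V)[0]-pp)*10,R.from_matrix(QQ.T@fk(x,V)[1]).as_rotvec()*5,(x-q0)*.003]
            o=least_squares(f,np.clip(q,LO+1e-3,HI-1e-3),bounds=(LO,HI));q=o.x
            c=corners(pp,QQ);print(np.round(pp,3),"err",np.round(np.linalg.norm(f(q)[:6]),3),"dq",np.abs(q-q0).max().round(2),"q",np.round(q,2),"minz",c[:,2].min().round(3));out.append((pp,QQ))
        p,Q=pt,Qt
    return out,q
E
python3 - <<'E'
from sim import *
q0=r.get_state()["q"];p0,Q0=fk(q0,V)
sl=Slerp([0,1],R.from_matrix([Q0,QP]))
print("total angle",np.linalg.norm(R.from_matrix(Q0.T@QP).as_rotvec()))
Qm=[sl(t).as_matrix() for t in(.4,.75,1,1)]
sim(q0,[np.array([.47,-.12,.42]),np.array([.55,.08,.42]),pose(.3),pose(.2)],Qm,[5,5,5,2])
E
```

```text
total angle 2.799261770213548
[ 0.491 -0.169  0.286] err 0.0 dq 0.19 q [ 1.35  1.17 -0.94  1.93 -0.83  0.81 -0.61] minz 0.271
[ 0.486 -0.157  0.319] err 0.0 dq 0.16 q [ 1.27  1.01 -0.89  1.85 -0.7   0.94 -0.73] minz 0.288
[ 0.481 -0.145  0.353] err 0.0 dq 0.14 q [ 1.18  0.87 -0.86  1.77 -0.57  1.07 -0.82] minz 0.304
[ 0.475 -0.132  0.386] err 0.0 dq 0.13 q [ 1.1   0.76 -0.83  1.68 -0.45  1.2  -0.9 ] minz 0.32
[ 0.47 -0.12  0.42] err 0.0 dq 0.13 q [ 1.    0.66 -0.82  1.58 -0.33  1.33 -0.96] minz 0.338
[ 0.486 -0.08   0.42 ] err 0.0 dq 0.16 q [ 0.84  0.63 -0.8   1.54 -0.22  1.35 -1.02] minz 0.325
[ 0.502 -0.04   0.42 ] err 0.0 dq 0.17 q [ 0.67  0.61 -0.78  1.48 -0.1   1.4  -1.1 ] minz 0.313
[0.518 0.    0.42 ] err 0.0 dq 0.18 q [ 0.49  0.61 -0.76  1.41  0.03  1.46 -1.16] minz 0.304
[0.534 0.04  0.42 ] err 0.0 dq 0.18 q [ 0.31  0.63 -0.73  1.33  0.15  1.56 -1.22] minz 0.298
[0.55 0.08 0.42] err 0.0 dq 0.18 q [ 0.13  0.67 -0.7   1.23  0.27  1.67 -1.25] minz 0.295
[0.572 0.103 0.408] err 0.0 dq 0.12 q [ 0.01  0.73 -0.67  1.15  0.37  1.75 -1.24] minz 0.282
[0.594 0.126 0.396] err 0.0 dq 0.11 q [-0.1   0.79 -0.64  1.06  0.47  1.83 -1.21] minz 0.271
[0.615 0.148 0.384] err 0.0 dq 0.11 q [-0.21  0.86 -0.6   0.96  0.58  1.91 -1.16] minz 0.262
[0.637 0.171 0.373] err 0.0 dq 0.11 q [-0.3   0.93 -0.56  0.86  0.68  1.98 -1.08] minz 0.254
[0.659 0.194 0.361] err 0.0 dq 0.11 q [-0.4   1.01 -0.51  0.74  0.79  2.04 -0.97] minz 0.247
[0.659 0.194 0.311] err 0.0 dq 0.09 q [-0.38  1.04 -0.52  0.83  0.78  1.96 -1.04] minz 0.197
[0.659 0.194 0.261] err 0.0 dq 0.08 q [-0.37  1.08 -0.52  0.89  0.78  1.88 -1.09] minz 0.147
```

```bash
cat > gen.py <<'E'
from sim import *
def emit(o,Q0,p0):
    print([np.round(R.from_matrix(Q0.T@Q).as_rotvec(),3).tolist() for p,Q in o]);print([np.round(Q0.T@(p-p0),3).tolist() for p,Q in o])
E
python3 - <<'E'
from gen import *
q0=r.get_state()["q"];p0,Q0=fk(q0,V)
sl=Slerp([0,1],R.from_matrix([Q0,QP]))
o,_=sim(q0,[np.array([.47,-.12,.42]),np.array([.55,.08,.42])],[sl(t).as_matrix() for t in(.4,.75)],[8,7])
emit(o,Q0,p0)
E
```

```text
[ 0.493 -0.174  0.273] err 0.0 dq 0.12 q [ 1.38  1.23 -0.97  1.95 -0.88  0.76 -0.56] minz 0.264
[ 0.49  -0.166  0.294] err 0.0 dq 0.11 q [ 1.33  1.12 -0.93  1.91 -0.8   0.84 -0.64] minz 0.275
[ 0.487 -0.158  0.315] err 0.0 dq 0.1 q [ 1.28  1.02 -0.9   1.86 -0.71  0.92 -0.71] minz 0.286
[ 0.483 -0.151  0.336] err 0.0 dq 0.09 q [ 1.23  0.93 -0.87  1.81 -0.63  1.   -0.78] minz 0.296
[ 0.48  -0.143  0.357] err 0.0 dq 0.08 q [ 1.17  0.85 -0.85  1.76 -0.56  1.08 -0.83] minz 0.306
[ 0.477 -0.135  0.378] err 0.0 dq 0.08 q [ 1.12  0.78 -0.84  1.7  -0.48  1.16 -0.88] minz 0.316
[ 0.473 -0.128  0.399] err 0.0 dq 0.08 q [ 1.06  0.72 -0.82  1.64 -0.4   1.25 -0.92] minz 0.327
[ 0.47 -0.12  0.42] err 0.0 dq 0.08 q [ 1.    0.66 -0.82  1.58 -0.33  1.33 -0.96] minz 0.338
[ 0.481 -0.091  0.42 ] err 0.0 dq 0.11 q [ 0.89  0.64 -0.81  1.55 -0.25  1.34 -1.  ] minz 0.328
[ 0.493 -0.063  0.42 ] err 0.0 dq 0.12 q [ 0.77  0.62 -0.79  1.51 -0.17  1.37 -1.05] minz 0.32
[ 0.504 -0.034  0.42 ] err 0.0 dq 0.12 q [ 0.65  0.61 -0.78  1.47 -0.08  1.4  -1.11] minz 0.312
[ 0.516 -0.006  0.42 ] err 0.0 dq 0.13 q [ 0.52  
[... 381 characters left out ...]
, -0.292, -0.182], [-0.321, -0.389, -0.243], [-0.401, -0.487, -0.303], [-0.481, -0.584, -0.364], [-0.562, -0.681, -0.425], [-0.642, -0.779, -0.485], [-0.722, -0.876, -0.546], [-0.802, -0.973, -0.607], [-0.883, -1.07, -0.667], [-0.963, -1.168, -0.728], [-1.043, -1.265, -0.789], [-1.123, -1.362, -0.849], [-1.204, -1.46, -0.91]]
[[-0.008, -0.021, 0.004], [-0.015, -0.042, 0.007], [-0.023, -0.063, 0.011], [-0.03, -0.084, 0.015], [-0.038, -0.105, 0.018], [-0.046, -0.126, 0.022], [-0.053, -0.147, 0.026], [-0.061, -0.168, 0.029], [-0.071, -0.168, 0.058], [-0.081, -0.168, 0.087], [-0.091, -0.167, 0.117], [-0.101, -0.167, 0.146], [-0.111, -0.167, 0.175], [-0.12, -0.167, 0.204], [-0.13, -0.167, 0.233]]
```

>>> {"fn": "jog_arm", "kwargs": {
  "turn": [
    [-0.08,-0.097,-0.061],
    [-0.16,-0.195,-0.121],
    [-0.241,-0.292,-0.182],
    [-0.321,-0.389,-0.243],
    [-0.401,-0.487,-0.303],
    [-0.481,-0.584,-0.364],
    [-0.562,-0.681,-0.425],
    [-0.642,-0.779,-0.485],
    [-0.722,-0.876,-0.546],
    [-0.802,-0.973,-0.607],
    [-0.883,-1.07,-0.667],
    [-0.963,-1.168,-0.728],
    [-1.043,-1.265,-0.789],
    [-1.123,-1.362,-0.849],
    [-1.204,-1.46,-0.91],
    [-1.204,-1.46,-0.91]
  ],
  "translation": [
    [-0.008,-0.021,0.004],
    [-0.015,-0.042,0.007],
    [-0.023,-0.063,0.011],
    [-0.03,-0.084,0.015],
    [-0.038,-0.105,0.018],
    [-0.046,-0.126,0.022],
    [-0.053,-0.147,0.026],
    [-0.061,-0.168,0.029],
    [-0.071,-0.168,0.058],
    [-0.081,-0.168,0.087],
    [-0.091,-0.167,0.117],
    [-0.101,-0.167,0.146],
    [-0.111,-0.167,0.175],
    [-0.12,-0.167,0.204],
    [-0.13,-0.167,0.233],
    [-0.13,-0.167,0.233]
  ],
  "grip": [1,1,1,1,1,1,1,1,1,1,1,1,1,1,1,1]
}}

```text
clock: 18.58
tool_pos: [0.5487, 0.0866, 0.4197]
eef_rot: [0.897, 0.411, -0.152, -0.059]
contact_force: [0.2, 0.6, -1.5]
opening: 0.071
finger_force: 34.9
```

```bash
python3 - <<'E'
from gen import *
s,_=st();q0=s["q"];p0,Q0=fk(q0,V)
o,_=sim(q0,[pose(.2)],[QP],[7])
emit(o,Q0,p0)
E
```

```text
t 18.575 q [ 0.126  0.676 -0.712  1.232  0.276  1.671 -1.256] p [0.5487 0.0866 0.4197] F [ 0.2  0.6 -1.5] open 0.071 ff 34.9
[[ 0.616  0.72  -0.32 ]
 [ 0.755 -0.655 -0.019]
 [-0.223 -0.231 -0.947]]
[0.564 0.102 0.397] err 0.0 dq 0.08 q [ 0.04  0.73 -0.69  1.2   0.35  1.7  -1.26] minz 0.271
[0.58  0.117 0.374] err 0.0 dq 0.08 q [-0.03  0.78 -0.67  1.16  0.43  1.72 -1.25] minz 0.248
[0.596 0.133 0.352] err 0.0 dq 0.07 q [-0.11  0.83 -0.64  1.12  0.5   1.75 -1.24] minz 0.227
[0.612 0.148 0.329] err 0.0 dq 0.07 q [-0.18  0.89 -0.61  1.07  0.57  1.79 -1.21] minz 0.206
[0.627 0.163 0.306] err 0.0 dq 0.07 q [-0.25  0.95 -0.58  1.01  0.64  1.82 -1.18] minz 0.185
[0.643 0.178 0.283] err 0.0 dq 0.07 q [-0.31  1.01 -0.55  0.95  0.71  1.85 -1.14] minz 0.166
[0.659 0.194 0.261] err 0.0 dq 0.07 q [-0.37  1.08 -0.52  0.89  0.78  1.88 -1.09] minz 0.147
[[-0.057, -0.07, -0.041], [-0.114, -0.139, -0.083], [-0.171, -0.209, -0.124], [-0.228, -0.278, -0.166], [-0.285, -0.348, -0.207], [-0.342, -0.418, -0.248], [-0.399, -0.487, -0.29]]
[[0.026, 0.007, 0.016], [0.053, 0.013, 0.032], [0.079, 0.02, 0.049], [0.105, 0.026, 0.065], [0.132, 0.033, 0.081], [0.158, 0.039, 0.097], [0.184, 0.046, 0.113]]
```

>>> {"fn": "jog_arm", "kwargs": {
  "turn": [
    [-0.057,-0.07,-0.041],
    [-0.114,-0.139,-0.083],
    [-0.171,-0.209,-0.124],
    [-0.228,-0.278,-0.166],
    [-0.285,-0.348,-0.207],
    [-0.342,-0.418,-0.248],
    [-0.399,-0.487,-0.29],
    [-0.399,-0.487,-0.29],
    [-0.399,-0.487,-0.29]
  ],
  "translation": [
    [0.026,0.007,0.016],
    [0.053,0.013,0.032],
    [0.079,0.02,0.049],
    [0.105,0.026,0.065],
    [0.132,0.033,0.081],
    [0.158,0.039,0.097],
    [0.184,0.046,0.113],
    [0.184,0.046,0.113],
    [0.184,0.046,0.113]
  ],
  "grip": [1,1,1,1,1,1,1,1,1]
}}

```text
clock: 19.7
tool_pos: [0.6624, 0.1829, 0.2621]
eef_rot: [0.765, 0.551, -0.269, 0.196]
contact_force: [0.2, -0.1, -0.1]
opening: 0.076
finger_force: 34.9
```

```bash
python3 - <<'E'
from gen import *
s,Q=st();p=s["tool_pos"]
emit([(pose(.2),QP)],Q,p)
print("mid pred",p+Q@m-slot)
for c in("scene","top"):
  im=cams.snapshot(c);cv2.imwrite(f"pics/h_{c}.png",im[:,:,::-1])
  for n in("board_mid","board_head"):
    for d in models.place_of(c,n):
      if d["position"][2]>.1:print(c,n,np.round(d["position"],3),"slot frame",np.round(RS.T@(d["position"]-slot),3),round(d["p"],2))
im=cv2.imread("pics/h_scene.png");cv2.imwrite("pics/hs.png",cv2.resize(im[180:380,220:440],None,fx=2.8,fy=2.8))
E
```

```text
t 19.7 q [-0.355  1.079 -0.528  0.884  0.792  1.883 -1.094] p [0.6624 0.1829 0.2621] F [ 0.2 -0.1 -0.1] open 0.076 ff 34.9
[[ 0.248  0.949 -0.195]
 [ 0.737 -0.316 -0.597]
 [-0.628  0.004 -0.778]]
[[-0.007, 0.002, -0.015]]
[[0.008, -0.007, -0.005]]
mid pred [ 0.00360951 -0.01100962  0.20130896]
scene board_head [0.657 0.179 0.279] slot frame [ 0.003 -0.004  0.267] 0.44
top board_mid [0.656 0.172 0.213] slot frame [ 0.004 -0.012  0.201] 0.88
top board_head [0.658 0.176 0.279] slot frame [ 0.005 -0.007  0.267] 0.64
```

View pics/hs.png

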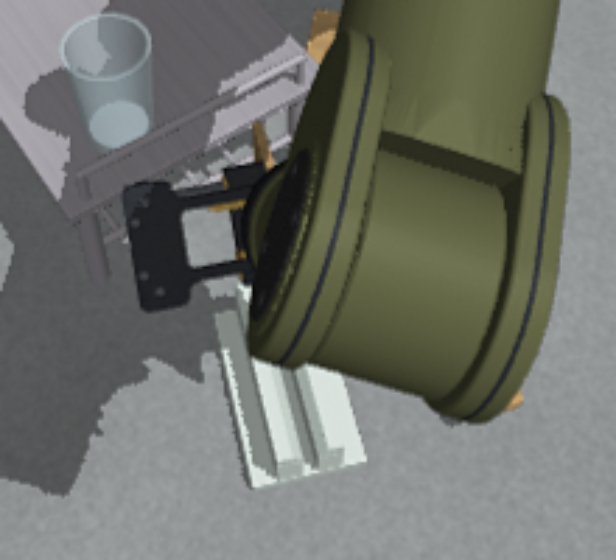

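>>> {"fn": "jog_arm", "kwargs": {
  "turn": [
    [0,0,0],
    [0,0,0],
    [0,0,0]
  ],
  "translation": [
    [0,0,0],
    [0,0,0],
    [0,0,0]
  ],
  "grip": [1,1,1]
}}

```text
clock: 20.38
tool_pos: [0.6622, 0.1844, 0.2609]
eef_rot: [0.764, 0.552, -0.269, 0.197]
contact_force: [0.9, -0.1, -0.7]
opening: 0.073
finger_force: 34.9
```

```bash
python3 - <<'E'
from gen import *
s,Q=st();p=s["tool_pos"]
emit([(pose(h),QP) for h in(.2,.115,.08)],Q,p)
print("mid pred",RS.T@(p+Q@m-slot), np.round(Q@G.T,3), np.round(Bp,3))
acc={}
for k in range(3):
 for c in("scene","top"):
  cams.snapshot(c)
  for n in("board_mid","board_head"):
    for d in models.place_of(c,n):
      if d["position"][2]>.15 and np.hypot(*(d["position"]-slot)[:2])<.06:acc.setdefault((c,n),[]).append(RS.T@(d["position"]-slot))
for k in acc:print(k,len(acc[k]),np.round(np.mean(acc[k],0),4))
E
```

```text
t 20.375 q [-0.358  1.081 -0.528  0.884  0.793  1.883 -1.093] p [0.6622 0.1844 0.2609] F [ 0.9 -0.1 -0.7] open 0.073 ff 34.9
[[ 0.245  0.95  -0.194]
 [ 0.738 -0.313 -0.598]
 [-0.629  0.003 -0.778]]
[[-0.005, 0.003, -0.012], [-0.005, 0.003, -0.012], [-0.005, 0.003, -0.012]]
[[0.006, -0.006, -0.005], [0.06, -0.006, 0.061], [0.082, -0.007, 0.088]]
mid pred [ 0.00606329 -0.0080564   0.20017495] [[ 0.002 -0.313 -0.95 ]
 [-0.004 -0.95   0.313]
 [-1.     0.003 -0.003]] [[ 0.    -0.301 -0.954]
 [ 0.    -0.954  0.301]
 [-1.    -0.     0.   ]]
('scene', 'board_head') 3 [ 0.0039 -0.0058  0.2635]
('top', 'board_mid') 3 [ 0.0035 -0.01    0.1974]
('top', 'board_head') 3 [ 0.0072 -0.0061  0.2637]
```

>>> {"fn": "jog_arm", "kwargs": {
  "turn": [
    [-0.005,0.003,-0.012],
    [-0.005,0.003,-0.012],
    [-0.005,0.003,-0.012],
    [-0.005,0.003,-0.012],
    [-0.005,0.003,-0.012],
    [-0.005,0.003,-0.012]
  ],
  "translation": [
    [0.006,-0.006,-0.005],
    [0.02,-0.006,0.012],
    [0.035,-0.006,0.03],
    [0.05,-0.006,0.049],
    [0.06,-0.006,0.061],
    [0.06,-0.006,0.061]
  ],
  "grip": [1,1,1,1,1,1]
}}

```text
clock: 22.02
tool_pos: [0.6588, 0.1935, 0.1739]
eef_rot: [0.76, 0.558, -0.269, 0.196]
contact_force: [0.1, -1.2, -1.0]
opening: 0.078
finger_force: 34.9
```

>>> {"fn": "jog_arm", "kwargs": {
  "turn": [
    [0,0,0],
    [0,0,0],
    [0,0,0]
  ],
  "translation": [
    [0,0,0],
    [0,0,0],
    [0,0,0]
  ],
  "grip": [1,1,1]
}}

```text
clock: 22.4
tool_pos: [0.6597, 0.1942, 0.1766]
eef_rot: [0.761, 0.558, -0.267, 0.196]
contact_force: [-0.2, -0.2, 0.3]
opening: 0.078
finger_force: 34.9
```

```bash
python3 - <<'E'
from gen import *
s,Q=st();p=s["tool_pos"]
emit([(pose(h),QP) for h in(.115,.1,.09,.08,.07)],Q,p)
print("mid pred",RS.T@(p+Q@m-slot))
acc={}
for k in range(3):
 for c in("scene","top"):
  im=cams.snapshot(c)
  for n in("board_mid","board_head"):
    for d in models.place_of(c,n):
      if d["position"][2]>.09 and np.hypot(*(d["position"]-slot)[:2])<.06:acc.setdefault((c,n),[]).append(RS.T@(d["position"]-slot))
for k in acc:print(k,len(acc[k]),np.round(np.mean(acc[k],0),4))
im=cams.snapshot("wrist");b=cams.snapshot("top")
cv2.imwrite("pics/w.png",np.hstack([cv2.resize(im,None,fx=.75,fy=.75),cv2.resize(b[120:220,210:310],(300,300))])[:,:,::-1])
E
```

```text
t 22.4 q [-0.363  1.165 -0.529  0.942  0.808  1.77  -1.164] p [0.6597 0.1942 0.1766] F [-0.2 -0.2  0.3] open 0.078 ff 34.9
[[ 0.235  0.954 -0.188]
 [ 0.744 -0.301 -0.597]
 [-0.626  0.001 -0.78 ]]
[[0.0, -0.001, -0.001], [0.0, -0.001, -0.001], [0.0, -0.001, -0.001], [0.0, -0.001, -0.001], [0.0, -0.001, -0.001]]
[[-0.0, -0.001, 0.001], [0.009, -0.001, 0.013], [0.016, -0.001, 0.021], [0.022, -0.001, 0.028], [0.028, -0.001, 0.036]]
mid pred [0.00069751 0.00073227 0.11581331]
('scene', 'board_head') 3 [-0.0023  0.0023  0.1796]
('top', 'board_mid') 3 [-0.0019 -0.0014  0.1137]
('top', 'board_head') 3 [1.000e-04 2.200e-03 1.789e-01]
```

View pics/w.png

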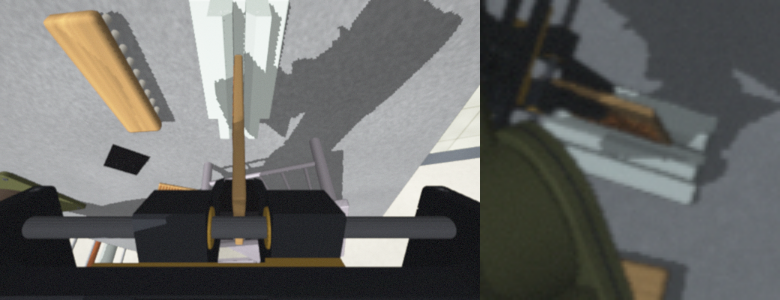

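>>> {"fn": "jog_arm", "kwargs": {
  "turn": [
    [0,0,0],
    [0,0,0],
    [0,0,0],
    [0,0,0],
    [0,0,0],
    [0,0,0]
  ],
  "translation": [
    [0.006,0,0.008],
    [0.01,0,0.013],
    [0.014,0,0.018],
    [0.018,0,0.023],
    [0.022,0,0.028],
    [0.022,0,0.028]
  ],
  "grip": [1,1,1,1,1,1]
}}

```text
clock: 24.15
tool_pos: [0.659, 0.1935, 0.1395]
eef_rot: [0.76, 0.558, -0.268, 0.196]
contact_force: [-0.3, 0.2, -0.8]
opening: 0.072
finger_force: 34.9
```

```bash
python3 - <<'E'
from gen import *
s,Q=st();p=s["tool_pos"]
emit([(pose(h),QP) for h in(.08,.07,.066)],Q,p)
print("mid pred",RS.T@(p+Q@m-slot))
E
```

```text
t 24.15 q [-0.362  1.206 -0.526  0.955  0.819  1.727 -1.189] p [0.659  0.1935 0.1395] F [-0.3  0.2 -0.8] open 0.072 ff 34.9
[[ 0.234  0.954 -0.189]
 [ 0.743 -0.301 -0.598]
 [-0.627 -0.001 -0.779]]
[[-0.001, 0.001, 0.001], [-0.001, 0.001, 0.001], [-0.001, 0.001, 0.001]]
[[-0.001, -0.0, -0.001], [0.006, -0.0, 0.007], [0.008, -0.0, 0.01]]
mid pred [ 0.0001764  -0.00020186  0.07874223]
```

No contact, so the board is in the slot mouth; I lower it to just above the floor.

>>> {"fn": "jog_arm", "kwargs": {
  "turn": [
    [0,0,0],
    [0,0,0],
    [0,0,0],
    [0,0,0],
    [0,0,0]
  ],
  "translation": [
    [0.002,0,0.003],
    [0.004,0,0.005],
    [0.006,0,0.007],
    [0.0075,0,0.0095],
    [0.0075,0,0.0095]
  ],
  "grip": [1,1,1,1,1]
}}

```text
clock: 24.78
tool_pos: [0.6592, 0.1935, 0.128]
eef_rot: [0.761, 0.558, -0.268, 0.196]
contact_force: [1.0, -0.0, -0.9]
opening: 0.078
finger_force: 34.9
```

```bash
python3 - <<'E'
from gen import *
s,Q=st();p=s["tool_pos"]
print("mid pred",RS.T@(p+Q@m-slot))
E
```

```text
t 24.775 q [-0.362  1.22  -0.525  0.957  0.823  1.713 -1.196] p [0.6592 0.1935 0.128 ] F [ 1.  -0.  -0.9] open 0.078 ff 34.9
[[ 0.234  0.954 -0.189]
 [ 0.743 -0.301 -0.597]
 [-0.627 -0.    -0.779]]
mid pred [ 0.00040278 -0.00010238  0.06721379]
```

>>> {"fn": "jog_arm", "kwargs": {
  "turn": [
    [0,0,0],
    [0,0,0],
    [0,0,0],
    [0,0,0],
    [0,0,0],
    [0,0,0]
  ],
  "translation": [
    [0,0,0],
    [0,0,0],
    [0,0,0],
    [0,0,0],
    [0,0,0],
    [0,0,0]
  ],
  "grip": [0.8,0.7,0.6,0.5,0.5,0.5]
}}

```text
clock: 25.52
tool_pos: [0.6592, 0.1935, 0.1281]
eef_rot: [0.761, 0.558, -0.268, 0.196]
contact_force: [0.1, -0.8, 0.4]
opening: 0.501
finger_force: 0.0
```

>>> {"fn": "jog_arm", "kwargs": {
  "turn": [
    [0,0,0],
    [0,0,0],
    [0,0,0],
    [0,0,0],
    [0,0,0],
    [0,0,0],
    [0,0,0],
    [0,0,0]
  ],
  "translation": [
    [0,0,-0.01],
    [0,0,-0.025],
    [0,0,-0.045],
    [0,0,-0.07],
    [0,0,-0.1],
    [0,0,-0.13],
    [0,0,-0.13],
    [0,0,-0.13]
  ],
  "grip": [0.5,0.5,0.5,0.5,0.5,0.5,0.5,0.5]
}}

```text
clock: 26.52
tool_pos: [0.6835, 0.2708, 0.2287]
eef_rot: [0.76, 0.558, -0.268, 0.196]
contact_force: [0.5, -0.3, 0.0]
opening: 0.503
finger_force: 0.0
```

```bash
python3 - <<'E'
from gen import *
s,Q=st()
for c in("scene","top"):
  im=cams.snapshot(c)
  if c=="scene":cv2.imwrite("pics/f.png",cv2.resize(im[120:390,160:440,::-1],None,fx=2.2,fy=2.2))
  for n in("board_mid","board_head","bleach_mid","jar_mid","brush_mid"):
    for d in models.place_of(c,n):
      if d["p"]>.3:print(c,n,np.round(d["position"],3),np.round(RS.T@(d["position"]-slot),3))
E
```

```text
t 26.525 q [-0.505  1.243 -0.492  0.527  0.819  2.015 -0.996] p [0.6835 0.2708 0.2287] F [ 0.5 -0.3  0. ] open 0.503 ff 0.0
[[ 0.234  0.954 -0.189]
 [ 0.743 -0.301 -0.598]
 [-0.627 -0.001 -0.779]]
scene board_mid [0.65  0.181 0.08 ] [-0.004 -0.005  0.068]
scene board_mid [ 0.411 -0.368  0.002] [-0.068 -0.599 -0.01 ]
scene board_mid [ 0.38  0.06 -0.  ] [-0.226 -0.201 -0.012]
scene board_head [ 0.436 -0.135  0.003] [-0.114 -0.37  -0.009]
scene board_head [ 0.347 -0.368  0.005] [-0.128 -0.619 -0.007]
scene board_head [0.414 0.085 0.006] [-0.201 -0.167 -0.006]
scene board_head [0.653 0.187 0.146] [-0.004  0.002  0.134]
scene bleach_mid [ 0.689 -0.323  0.223] [ 0.184 -0.473  0.211]
scene jar_mid [ 0.689 -0.027  0.182] [ 0.095 -0.191  0.169]
scene brush_mid [ 0.689 -0.32   0.228] [ 0.183 -0.471  0.216]
top board_mid [0.378 0.053 0.002] [-0.226 -0.208 -0.01 ]
top board_mid [ 0.419 -0.37   0.008] [-0.059 -0.6   -0.005]
top board_mid [ 0.399 -0.102  0.001] [-0.159 -0.35  -0.011]
top board_head [ 0.349 -0.373  0.002] [-0.125 -0.623 -0.01 ]
top board_head [ 0.435 -0.135  0.002] [-0.115 -0.37  -0.01 ]
top board_head [0.41  0.085 0.003] [-0.205 -0.168 -0.009]
top board_head [0.653 0.186 0.146] [-0.003  0.002  0.134]
top bleach_mid [ 0.69  -0.323  0.232] [ 0.185 -0.473  0.22 ]
top jar_mid [ 0.684 -0.032  0.179] [ 0.093 -0.198  0.167]
top brush_mid [0.521 0.219 0.016] [-0.139 -0.007  0.004]
```

View pics/f.png

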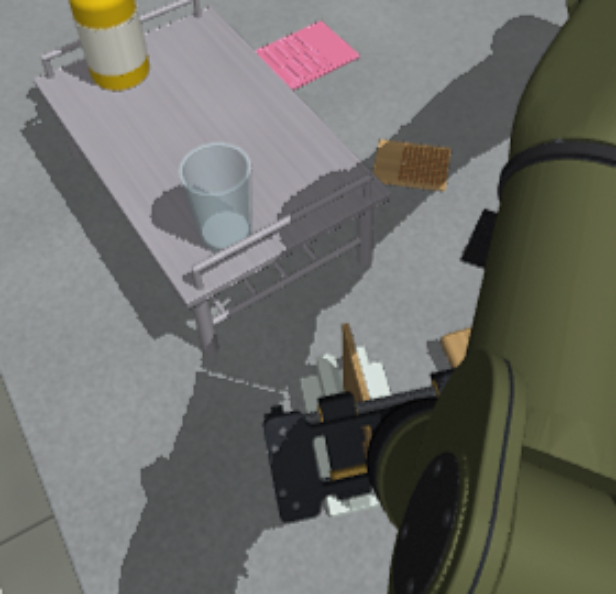

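The board stands in the slot at px (350,370) in the crop, with the gripper clear. I back off further to get an unobstructed check of its height.

>>> {"fn": "jog_arm", "kwargs": {
  "turn": [
    [0,0,0],
    [0,0,0],
    [0,0,0],
    [0,0,0],
    [0,0,0],
    [0,0,0],
    [0,0,0]
  ],
  "translation": [
    [-0.03,0,-0.03],
    [-0.06,0,-0.05],
    [-0.09,0,-0.07],
    [-0.12,0,-0.07],
    [-0.15,0,-0.07],
    [-0.15,0,-0.07],
    [-0.15,0,-0.07]
  ],
  "grip": [0.5,0.5,0.5,0.5,0.5,0.5,0.5]
}}

```text
clock: 28.0
tool_pos: [0.6617, 0.2024, 0.377]
eef_rot: [0.76, 0.558, -0.268, 0.196]
contact_force: [0.2, -0.3, -1.4]
opening: 0.498
finger_force: 0.0
```

```bash
python3 - <<'E'
from gen import *
s,Q=st();acc={}
for k in range(5):
 for c in("scene","top"):
  im=cams.snapshot(c)
  if k==0:cv2.imwrite(f"pics/g{c}.png",cv2.resize(im[200:380,260:420,::-1] if c=="scene" else im[110:210,200:310,::-1],None,fx=4,fy=4))
  for n in("board_mid","board_head"):
    for d in models.place_of(c,n):
      if np.hypot(*(d["position"]-slot)[:2])<.06:acc.setdefault((c,n),[]).append(RS.T@(d["position"]-slot))
for k in acc:print(k,len(acc[k]),np.round(np.mean(acc[k],0),4),np.round(np.std(acc[k],0),4))
E
```

```text
t 28.0 q [-0.478  0.999 -0.266  0.676  0.642  2.027 -0.867] p [0.6617 0.2024 0.377 ] F [ 0.2 -0.3 -1.4] open 0.498 ff 0.0
[[ 0.233  0.954 -0.189]
 [ 0.744 -0.3   -0.597]
 [-0.626 -0.002 -0.78 ]]
('scene', 'board_mid') 6 [-0.0011 -0.002   0.0775] [0.0011 0.0018 0.0246]
('scene', 'board_head') 6 [-0.0018  0.0011  0.0877] [0.0027 0.0012 0.0619]
('top', 'board_mid') 6 [-0.0016 -0.0014  0.0652] [0.0021 0.0014 0.0392]
('top', 'board_head') 5 [-0.0004  0.001   0.1311] [0.0013 0.0016 0.0014]
```

View pics/gscene.png

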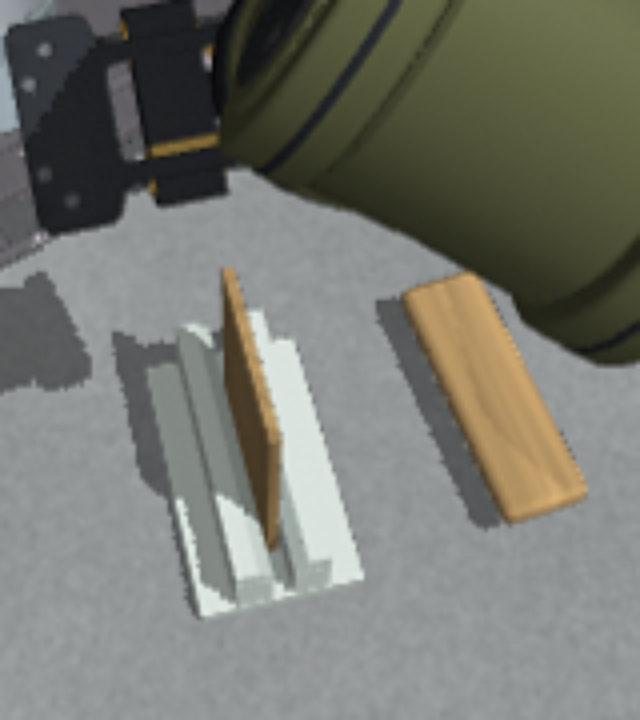

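The board stands upright in the slot, from (228,270) to (272,545) in the crop. Its head is 0.131 m above the slot floor, and fully home should read 0.130 m. The arm is clear.

```bash
python3 -c "
from plant import r
print(r.finish_job())"
```

```text
the job is handed in; nothing more can be done
None
```

I handed the job in at about 29 s on the robot's clock: the washboard is released, standing ridged end down and home in the slot, with the bleach bottle, jar and brush still where they started; the judge returned no result.

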